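Turn over the upside-down carbide inserts and fill the kit tray

TASK

Get the carbide inserts on the rubber mat ready for the lathe: every one of them has to end up lying flat in the blue kit tray, one to a pocket, with its chip-breaker face up. The ones now lying with the plain ground face up must be turned in the turn-over tray: lay all of those together on the hinged leaf as they are, swing the leaf right over by its bar so that they tumble into the pan the other way up, lay the leaf back down, and then move them to the kit tray; the ones that already lie right go straight into it. Carbide edges chip, so pinch the inserts only lightly, and leave the other things on the bench where they are.

Things in the scene. Friction and masses are not known exactly. Their poses are not given: they have to be found in the camera images.
- insert0: One of up to six alike carbide inserts: square block 32 x 32 x 12 mm, 0.17 kg. Chip-breaker face: gold, dark square groove inside raised edges; the other (seat) face: plain ground bright metal. Origin at the centre, z out of the chip-breaker face (z down = to be turned over), x and y square to its sides. Starts flat on the mat. Brittle: grip at 20 to 30 N; over 45 N a finger chips it.
- insert1: One of up to six alike carbide inserts: square block 32 x 32 x 12 mm, 0.17 kg. Chip-breaker face: gold, dark square groove inside raised edges; the other (seat) face: plain ground bright metal. Origin at the centre, z out of the chip-breaker face (z down = to be turned over), x and y square to its sides. Starts flat on the mat. Brittle: grip at 20 to 30 N; over 45 N a finger chips it.
- insert2: One of up to six alike carbide inserts: square block 32 x 32 x 12 mm, 0.17 kg. Chip-breaker face: gold, dark square groove inside raised edges; the other (seat) face: plain ground bright metal. Origin at the centre, z out of the chip-breaker face (z down = to be turned over), x and y square to its sides. Starts flat on the mat. Brittle: grip at 20 to 30 N; over 45 N a finger chips it.
- insert3: One of up to six alike carbide inserts: square block 32 x 32 x 12 mm, 0.17 kg. Chip-breaker face: gold, dark square groove inside raised edges; the other (seat) face: plain ground bright metal. Origin at the centre, z out of the chip-breaker face (z down = to be turned over), x and y square to its sides. Starts flat on the mat. Brittle: grip at 20 to 30 N; over 45 N a finger chips it.
- insert4: One of up to six alike carbide inserts: square block 32 x 32 x 12 mm, 0.17 kg. Chip-breaker face: gold, dark square groove inside raised edges; the other (seat) face: plain ground bright metal. Origin at the centre, z out of the chip-breaker face (z down = to be turned over), x and y square to its sides. Starts flat on the mat. Brittle: grip at 20 to 30 N; over 45 N a finger chips it.
- insert5: One of up to six alike carbide inserts: square block 32 x 32 x 12 mm, 0.17 kg. Chip-breaker face: gold, dark square groove inside raised edges; the other (seat) face: plain ground bright metal. Origin at the centre, z out of the chip-breaker face (z down = to be turned over), x and y square to its sides. Starts flat on the mat. Brittle: grip at 20 to 30 N; over 45 N a finger chips it.
- turner: Turn-over tray, painted sheet steel, fixed to the bench: a hinged leaf on its -x side (towards the robot), a fixed receiving pan on its +x side. Origin under it, below the hinge; the hinge runs along its y, 35 mm above the bench.
- leaf_mid (a point): Middle of the floor of the aluminium leaf. When level, the floor is 35 mm above the bench, inside from 2 to 70 mm on the -x side of the hinge and 102 mm to either side in y; 11 mm lip along the hinge, 8 mm outer lip, 12 mm sides. As it is raised, inserts laid apart on it slide onto the hinge lip, stand on it near the upright and topple into the pan, other face up, near the end of the swing.
- pan_mid (a point): Middle of the pan's rubber floor, 29 mm above the bench, 43 mm on the +x side of the hinge; the pan is 82 mm by 210 mm (y) inside, walls to 35 mm above the bench. While raised, the leaf hangs over it.
- leaf (a joint): Angle of the leaf: 0 = lying level (stop), grows as its bar is lifted and swung over towards +x of the turn-over tray; 1.57 = upright, 2.2 = stop, leaning over the pan. Light damped hinge: at most 5 N at the bar; let go, it falls, damped, to the nearer stop.
- bar (a point): Middle of the leaf's bar handle: round bar of 10 mm diameter, 100 mm long along the turn-over tray's y. With the leaf level it stands 108 mm from the hinge on the -x side and 45 mm above the bench (10 mm above the leaf floor), with 31 mm of free space between it and the leaf's outer edge.
- hinge (a point): Point on the hinge axis in the middle of the turn-over tray; the axis runs along the turn-over tray's y.
- kit: Blue kit tray, 214 x 118 x 12 mm, fixed; origin at the centre of its underside, x along the length. Six square pockets, 43 mm wide and 4 mm deep (floor 8 mm above the bench), centres at x -66, 0, 66 mm and y -27, 27 mm.
- pocket0 (a point): Centre of the floor of pocket 0 of the kit tray, axes as the kit tray's.
- pocket1 (a point): Centre of the floor of pocket 1 of the kit tray, axes as the kit tray's.
- pocket2 (a point): Centre of the floor of pocket 2 of the kit tray, axes as the kit tray's.
- pocket3 (a point): Centre of the floor of pocket 3 of the kit tray, axes as the kit tray's.
- pocket4 (a point): Centre of the floor of pocket 4 of the kit tray, axes as the kit tray's.
- pocket5 (a point): Centre of the floor of pocket 5 of the kit tray, axes as the kit tray's.
- mat: Ribbed black rubber mat, 260 x 200 x 3 mm, fixed; origin at the centre of its underside. The inserts lie on it at the start, at least 20 mm apart along its x.
- tin: Open steel tin, 84 mm across, 85 mm tall, bystander; origin under its centre.
- funnel: Orange plastic funnel standing mouth down, 100 mm across, 100 mm tall, bystander; origin under its centre.
- carton: Open cardboard box 80 x 130 x 60 mm, bystander; origin under its centre.

How it is judged (in metres and radians):
On the way, in this order (a step that is already met when the one before it is completed fails the run):
1. all the inserts that lay ground face up lie on the level leaf, still ground face up (one that a mishap has already turned is let off) (value of joint leaf below 0.08 rad and ((x of insert1 in the frame of turner between -0.073 and 0 m and y of insert1 in the frame of turner between -0.105 and 0.105 m and z of insert1 in the frame of turner between 0.034 and 0.05 m and angle between insert1's own z axis and vertical above 2.9 rad) or (x of insert3 in the frame of turner between -0.073 and 0 m and y of insert3 in the frame of turner between -0.105 and 0.105 m and z of insert3 in the frame of turner between 0.034 and 0.05 m and angle between insert3's own z axis and vertical above 2.9 rad) or (x of insert5 in the frame of turner between -0.073 and 0 m and y of insert5 in the frame of turner between -0.105 and 0.105 m and z of insert5 in the frame of turner between 0.034 and 0.05 m and angle between insert5's own z axis and vertical above 2.9 rad)) and ((x of insert1 in the frame of turner between -0.073 and 0 m and y of insert1 in the frame of turner between -0.105 and 0.105 m and z of insert1 in the frame of turner between 0.034 and 0.05 m and angle between insert1's own z axis and vertical above 2.9 rad) or angle between insert1's own z axis and vertical below 0.2 rad) and ((x of insert3 in the frame of turner between -0.073 and 0 m and y of insert3 in the frame of turner between -0.105 and 0.105 m and z of insert3 in the frame of turner between 0.034 and 0.05 m and angle between insert3's own z axis and vertical above 2.9 rad) or angle between insert3's own z axis and vertical below 0.2 rad) and ((x of insert5 in the frame of turner between -0.073 and 0 m and y of insert5 in the frame of turner between -0.105 and 0.105 m and z of insert5 in the frame of turner between 0.034 and 0.05 m and angle between insert5's own z axis and vertical above 2.9 rad) or angle between insert5's own z axis and vertical below 0.2 rad)), for 0.2 s.
2. the leaf has been swung right over (value of joint leaf above 1.9 rad), for 0.1 s.
3. those inserts lie chip-breaker face up in the pan (or already in the kit tray) and the leaf is back down (value of joint leaf below 0.08 rad and ((x of insert1 in the frame of turner between 0 and 0.085 m and y of insert1 in the frame of turner between -0.105 and 0.105 m and z of insert1 in the frame of turner between 0.029 and 0.045 m and angle between insert1's own z axis and vertical below 0.2 rad) or (x of insert1 in the frame of kit between -0.095 and 0.095 m and y of insert1 in the frame of kit between -0.056 and 0.056 m and z of insert1 in the frame of kit between 0.01 and 0.0165 m and angle between insert1's own z axis and vertical below 0.2 rad)) and ((x of insert3 in the frame of turner between 0 and 0.085 m and y of insert3 in the frame of turner between -0.105 and 0.105 m and z of insert3 in the frame of turner between 0.029 and 0.045 m and angle between insert3's own z axis and vertical below 0.2 rad) or (x of insert3 in the frame of kit between -0.095 and 0.095 m and y of insert3 in the frame of kit between -0.056 and 0.056 m and z of insert3 in the frame of kit between 0.01 and 0.0165 m and angle between insert3's own z axis and vertical below 0.2 rad)) and ((x of insert5 in the frame of turner between 0 and 0.085 m and y of insert5 in the frame of turner between -0.105 and 0.105 m and z of insert5 in the frame of turner between 0.029 and 0.045 m and angle between insert5's own z axis and vertical below 0.2 rad) or (x of insert5 in the frame of kit between -0.095 and 0.095 m and y of insert5 in the frame of kit between -0.056 and 0.056 m and z of insert5 in the frame of kit between 0.01 and 0.0165 m and angle between insert5's own z axis and vertical below 0.2 rad))), for 0.2 s.
At the end, for the whole second after the job is handed in: Every insert present lies at rest in a pocket of the kit tray, chip-breaker face up, flat within 0.2 rad with its centre 10 to 16.5 mm above the tray's underside (14 mm when it rests on the pocket floor); the leaf is down (below 0.08 rad) (value of joint leaf below 0.08 rad and x of insert0 in the frame of kit between -0.095 and 0.095 m and y of insert0 in the frame of kit between -0.056 and 0.056 m and z of insert0 in the frame of kit between 0.01 and 0.0165 m and angle between each of insert0, insert1, insert2, insert3, insert4, insert5's own z axis and vertical below 0.2 rad and linear speed of each of insert0, insert1, insert2, insert3, insert4, insert5 below 0.02 m/s and x of insert1 in the frame of kit between -0.095 and 0.095 m and y of insert1 in the frame of kit between -0.056 and 0.056 m and z of insert1 in the frame of kit between 0.01 and 0.0165 m and x of insert2 in the frame of kit between -0.095 and 0.095 m and y of insert2 in the frame of kit between -0.056 and 0.056 m and z of insert2 in the frame of kit between 0.01 and 0.0165 m and x of insert3 in the frame of kit between -0.095 and 0.095 m and y of insert3 in the frame of kit between -0.056 and 0.056 m and z of insert3 in the frame of kit between 0.01 and 0.0165 m and x of insert4 in the frame of kit between -0.095 and 0.095 m and y of insert4 in the frame of kit between -0.056 and 0.056 m and z of insert4 in the frame of kit between 0.01 and 0.0165 m and x of insert5 in the frame of kit between -0.095 and 0.095 m and y of insert5 in the frame of kit between -0.056 and 0.056 m and z of insert5 in the frame of kit between 0.01 and 0.0165 m); the robot touches nothing.
It fails at once if an insert is squeezed or pressed hard: the two fingers together press on it with over 90 N (contact force between the fingers and insert0 above 90 N or contact force between the fingers and insert1 above 90 N or contact force between the fingers and insert2 above 90 N or contact force between the fingers and insert3 above 90 N or contact force between the fingers and insert4 above 90 N or contact force between the fingers and insert5 above 90 N).
It fails at once if a bystander is moved more than 30 mm (distance of any of tin, funnel, carton from where it was at the start of the episode above 0.03 m).
Of insert1, insert3, insert5 only 2 to 3 are there at a start; the rules pass over those that are not, and their reading is None.
Of insert0, insert2, insert4 only 2 to 3 are there at a start; the rules pass over those that are not, and their reading is None.
At some moment in a run one of insert0, insert1, insert2, insert3, insert4, insert5 may be knocked a few centimetres aside while the robot is not near it.
Once in a run the grip may slacken for a moment while it holds something.
It also fails if it takes over 210 s, if anything falls off the work surface, if the arm or the gripper's body presses on something with over 40 N, if the wrist force passes 120 N, or if a joint passes its speed limit or range.

ROBOT

A 7-joint arm with a two-finger parallel gripper is mounted at the origin on the work surface. World frame = base frame: x ahead of the robot, y to its left, z up, the work surface at z = 0. Lengths are in mm, angles in degrees, forces in N, time in s.
With the tool pointing down it reaches from about 425 to 950 mm from the base axis. Payload 16.7 kg.
Tool frame: the origin (TCP) lies at the very end of the fingers, on their centre line; the grasp point (between the pads) lies 19 mm behind it; z points along the fingers, y is the line along which they close (so a half turn about z gives the same grasp; the last joint's range is limited). The gripper opens to 94 mm and grips with 3 to 60 N. Pads are 16 mm wide; open, the fingers measure 119 mm over their backs; the gripper's body (75 mm by 177 mm) begins 78 mm behind the grasp point.
Start: joints at [65.69, 24.414, 4.234, 92.017, -1.954, 63.644, -3.845], TCP at [183.134, -649.643, 205.467] pointing down, gripper open.
Joint ranges: [-163.25, 163.25], [-28.42, 122.38], [-70.27, 78.77], [12.13, 141.07], [-58.53, 238.53], [9.26, 117.41], [-156.51, 156.51]. Speed limits (degrees/s): [108.29, 108.29, 136.94, 136.94, 172.46, 172.46, 172.46].

INTERFACE

Orientations are given as [roll, pitch, yaw] about the fixed x, y, z axes, in that order (R = Rz(yaw) Ry(pitch) Rx(roll)).
In Python, from rig import r gives the robot as it stands.
- The arm moves only by the tool inch_along, called after "Call:" by a JSON object that holds its "op" and its "data". Schema: {"type":"object","properties":{"offsets":{"type":"object","properties":{"moves":{"type":"array","items":{"type":"array","items":{"type":"number"},"minItems":4,"maxItems":4},"minItems":1,"maxItems":12}},"additionalProperties":false,"required":["moves"]},"jaw":{"type":"number"},"grip_n":{"type":"number"},"only":{"type":"string"},"quiet":{"type":"boolean"},"lines":{"type":"string"}},"required":["offsets"],"additionalProperties":false}. offsets is an object whose key "moves" holds a list of rows, 1 to 12 of them, each of 4 numbers: dx, dy, dz in mm, then a turn about the tool's z in degrees; each row is the pose to reach, as a shift and turn from the pose commanded when the call began, along the tool's axes at that moment; what a row does not reach only later rows make up. A row lasts 1/10 s, in which the tool goes at most 50 mm and 8.59 degrees, less where a joint would pass 70% of its speed; a pose out of reach is approached as far as the arm can. jaw is the opening from 0.0 (shut) to 1.0 (fully open), set as the call begins (left out keeps the last). The fingers move at their own pace and stop on an object; grip_n is the grip in N (left out, the last holds). Time passes only in rows, so rows that do not move let the fingers close. The tool returns the time, the measured TCP pose, the force, the opening and the grip force at its end. only (a regular expression) keeps the lines of the reply that match it, lines (a string "A,B") keeps lines A to B, and quiet returns only ok. Input that does not fit is refused with a message, and nothing moves.
- r.state(): the state, without advancing time (a new reading comes with each control period).
- r.capture(name): name is "side" or "top" or "wrist"; returns a dict with "pixels" (384x512x3 uint8, red, green, blue), "fx", "fy", "cx", "cy" (pixels), "T" (4x4, takes a point from camera to world coordinates). Camera axes: x right, y down, z forward; pixel columns grow to the right and rows downward; lengths in mm; the calibration is good to about 2 mm. A picture is of the moment at which its call begins. There is no depth.
- r.finish_job(): hands the job in; it is judged then, once.
The state is a dict: "t": time; "q": joint angles; "dq": joint speeds; "joint_torque": joint torques, N m; "position": TCP position; "tool_rot": TCP orientation; "wrist_force": force on the tool from outside, world axes, zero at the start; "wrist_torque": the same for the moment, N m; "width": opening from 0.0 (shut) to 1.0 (fully open); "grasp_force": force on a finger pad.
Only numpy, scipy, OpenCV 4.12 (cv2) and the standard library are available. Lean on these libraries where they do the work, as an engineer would, in place of code of your own. Each camera call takes 0.05 s, during which the arm holds its last target. There are 200 camera calls.

## Working session

There is one attempt and no reset: what is moved stays moved. The work goes in short steps, Python scripts to look and compute and a tool call to move; the robot and the scene stay as the last step left them, time stands still between calls to the robot, and variables do not carry over. Pictures are saved under pics/ and viewed, at most 14 in all, crops included, and the job is handed in when it is done.

```bash
ls; mkdir -p pics
```

Run:
```python
from rig import r
import cv2,numpy as np
s=r.state();print({k:np.round(v,2).tolist() for k,v in s.items()})
for n in("top","side"):
    c=r.capture(n);cv2.imwrite(f"pics/{n}0.png",c["pixels"][:,:,::-1]);print(n,c["fx"],c["cx"],c["cy"],np.round(c["T"],3).tolist())
```

```text
pics
rig.py
{'t': 0.0, 'q': [65.69, 24.45, 4.23, 92.05, -1.95, 63.64, -3.85], 'dq': [0.01, 0.04, 0.04, -0.05, 0.09, -0.02, -0.02], 'joint_torque': [0.0, -93.58, 3.67, -45.42, -0.05, 0.02, 0.0], 'position': [183.0, -649.27, 204.77], 'tool_rot': [-179.93, 0.01, 15.74], 'wrist_force': [-0.26, 0.87, -0.28], 'wrist_torque': [-0.0, -0.01, 0.01], 'grasp_force': 0.0, 'width': 1.0}
top 386.51771132810046 259.81788616368675 194.7201056341649 [[0.013, -0.998, 0.064, 552.655], [-1.0, -0.014, -0.014, 14.038], [0.015, -0.064, -0.998, 919.686], [0.0, 0.0, 0.0, 1.0]]
side 376.5456615921086 258.8779143049057 195.40454406862233 [[-0.943, -0.225, 0.247, 403.365], [-0.334, 0.605, -0.723, 575.608], [0.014, -0.764, -0.645, 575.814], [0.0, 0.0, 0.0, 1.0]]
```

View pics/top0.png

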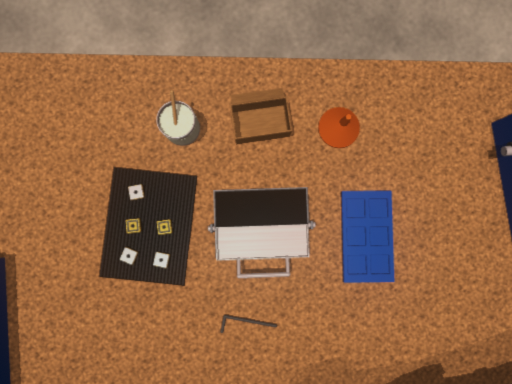

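View pics/side0.png

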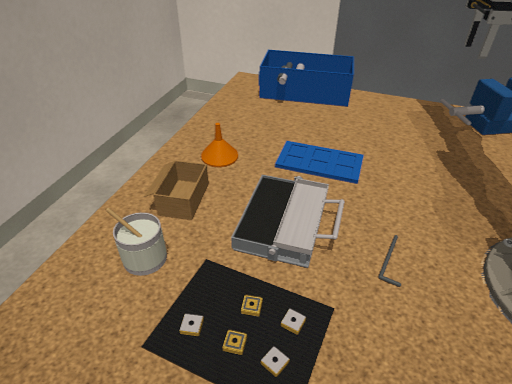

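Top view: three ground-face-up (white) inserts at (136,192), (129,256) and (161,260). Two gold ones are at (133,226) and (164,227). The turner is centred near (262,224) with its bar at about (264,274), and the kit is at (368,236). Next I'll measure all of these from both views.

Create h.py:
```python
from rig import r
import cv2,numpy as np
def ray(c,p):
    T=np.array(c["T"]);d=T[:3,:3]@np.array([(p[0]-c["cx"])/c["fx"],(p[1]-c["cy"])/c["fy"],1]);return T[:3,3],d/np.linalg.norm(d)
def onz(c,p,z):
    o,d=ray(c,p);return o+d*(z-o[2])/d[2]
def tri(c1,p1,c2,p2):
    o1,d1=ray(c1,p1);o2,d2=ray(c2,p2)
    A=np.array([d1,-d2]).T;t=np.linalg.lstsq(A,o2-o1,rcond=None)[0]
    a,b=o1+t[0]*d1,o2+t[1]*d2;return (a+b)/2,np.linalg.norm(a-b)
def proj(c,P):
    T=np.array(c["T"]);q=T[:3,:3].T@(np.array(P)-T[:3,3]);return np.array([c["fx"]*q[0]/q[2]+c["cx"],c["fy"]*q[1]/q[2]+c["cy"]])
def masks(c):
    h=cv2.cvtColor(c["pixels"],cv2.COLOR_RGB2HSV).astype(int);H,S,V=h[...,0],h[...,1],h[...,2]
    return dict(blue=((H>105)&(H<130)&(S>150)&(V>60)),white=((S<60)&(V>150)),gold=((H>18)&(H<32)&(S>90)&(V>90)),dark=(V<60))
def blobs(m,lo,hi):
    out=[]
    for k in cv2.findContours(m.astype(np.uint8)*255,cv2.RETR_EXTERNAL,cv2.CHAIN_APPROX_NONE)[0]:
        a=cv2.contourArea(k)
        if lo<a<hi:
            M=cv2.moments(k);out.append((np.array([M["m10"],M["m01"]])/M["m00"],a,k))
    return out
def rect(c,k,z):
    P=np.array([onz(c,p,z)[:2] for p in k.reshape(-1,2)],np.float32)
    (x,y),s,a=cv2.minAreaRect(P);return np.round([x,y,*s,a],1)
def save(c,n,box=None,s=1):
    im=c["pixels"][:,:,::-1]
    if box:im=im[box[1]:box[3],box[0]:box[2]]
    cv2.imwrite("pics/"+n+".png",cv2.resize(im,None,fx=s,fy=s,interpolation=cv2.INTER_CUBIC))
```

Run:
```python
from h import *
t=r.capture("top");s=r.capture("side");mt,ms=masks(t),masks(s)
for n in("white","gold"):
    bs=[b for b in blobs(ms[n],60,600) if b[0][1]>280]
    for p,a,k in blobs(mt[n],40,400):
        if p[0]<200 and p[1]>160:
            z=15;print(n,p.round(1),a,"rect",rect(t,k,z),"side:",[ (q.round(0).tolist(),X.round(1).tolist(),round(e,1)) for q,b,_ in bs for X,e in [tri(t,p,s,q)] if e<12])
for p,a,k in blobs(mt["blue"],1500,9000): print("kit?",p,a,rect(t,k,12))
for p,a,k in blobs(mt["dark"],1500,20000): print("dark",p,a,rect(t,k,3),rect(t,k,29))
for p,a,k in blobs(ms["blue"],800,9000): print("kit side",p,a)
for p,a,k in blobs(mt["white"],1000,9000): print("leaf",p,a,rect(t,k,35))
save(t,"turn_top",(200,170,330,290),6);save(s,"turn_side",(220,130,380,290),4)
```

```text
white [160.6 259.5] 149.0 rect [457.9 228.5  30.2  30.2  78.2] side: [([293.0, 319.0], [457.9, 228.5, 15.4], np.float64(0.2))]
white [128.  255.5] 150.0 rect [466.3 303.9  30.3  29.9  67.7] side: [([275.0, 359.0], [466.1, 303.7, 15.2], np.float64(0.2))]
white [135.2 191.5] 133.5 rect [614.6 292.3  28.6  29.4  10.4] side: [([191.0, 323.0], [614.4, 292.1, 15.4], np.float64(0.2))]
gold [163.9 226.8] 176.5 rect [533.1 223.2  32.9  32.7   9.8] side: [([251.0, 305.0], [533.4, 224.1, 11.1], np.float64(0.6))]
gold [132.5 225.7] 174.0 rect [535.  295.8  32.6  32.8   7.7] side: [([234.0, 342.0], [535.1, 296.8, 11.9], np.float64(0.7))]
kit? [367.16217483 236.47500195] 4267.0 [ 517.3 -252.5  208.6  116.2    1.3]
dark [260.59672316 207.35096045] 2950.0 [582.2  -1.6  80.9 213.9   2.7] [581.3  -1.2  78.6 207.9   2.7]
dark [148.10713884 225.80112975] 8881.0 [535.7 262.2 196.4 256.5  84.6] [536.1 255.1 190.9 249.3  84.6]
kit side [320.18354918 161.25177305] 2162.0
kit side [306.290495    76.91168952] 4303.0
leaf [262.32613305 247.89800336] 3773.0 [482.1  -8.  115.1 218.    2.7]
```

View pics/turn_top.png

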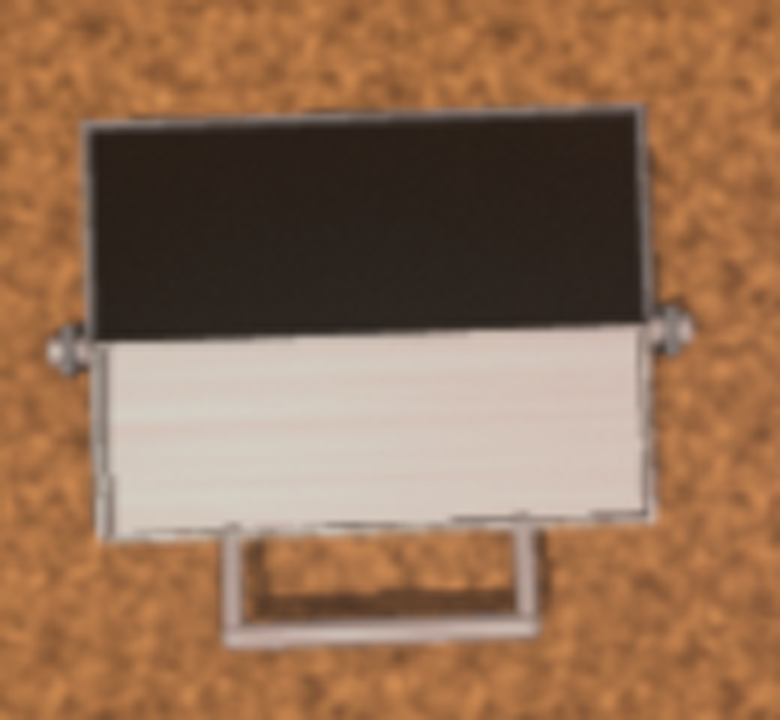

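View pics/turn_side.png

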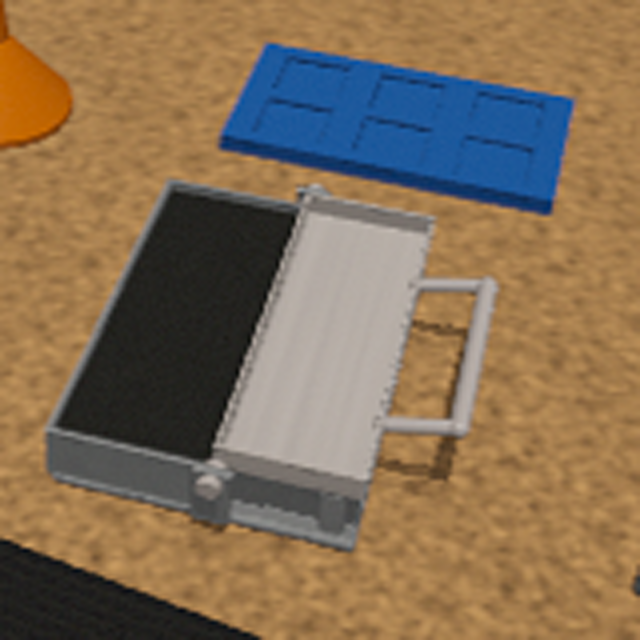

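Both crops show the pan (dark) and the leaf (bright) with its hinge pins. In the top picture the pins are at (211.3,228.3) and (312.5,225.0), and the bar runs from (238.3,276.2) to (288.3,274.7). In the side picture the pins are at (272,251.8) and (297.5,177.5), and the bar ends at (335,237) and (342.5,201.3). I'll triangulate these.

Run:
```python
from h import *
t=r.capture("top");s=r.capture("side");mt,ms=masks(t),masks(s)
def T(n,a,b):
    X,e=tri(t,a,s,b);print(n,X.round(1),round(e,1));return X
A=T("pin+y",(211.3,228.3),(272,251.8));B=T("pin-y",(312.5,225),(297.5,177.5))
print("hinge mid",(A+B)/2,"yaw",np.degrees(np.arctan2(*(-(A-B)[[0,1]]*[1,-1])[[0,1]])))
a=T("bar+y",(238.3,276.2),(335,237));b=T("bar-y",(288.3,274.7),(342.5,201.3));print("bar mid",(a+b)/2)
# pan far corners (top rim) and leaf outer corners
T("pan far+y",(200+88/6,170+125/6),(220+52/4,130+432/4));T("pan far-y",(200+642/6,170+107/6),(220+170/4,130+184/4))
k=[b for b in blobs(mt["blue"],1500,9000)][0][2];(c,_,_)=cv2.minAreaRect(k);bx=cv2.boxPoints(cv2.minAreaRect(k))
print(bx.round(1).tolist())
sk=[b for b in blobs(ms["blue"],800,3000)][0][2]
q=cv2.approxPolyDP(sk,4,True).reshape(-1,2);print(q.tolist())
# kit top corners in side crop: far-left, far-right, near-right, near-left
sc=[(220+x/4,130+y/4) for x,y in [(270,45),(573,98),(552,205),(222,140)]]
for p in bx:
    print(p.round(1),[(np.round(w,1).tolist(),X.round(1).tolist(),round(e,1)) for w in sc for X,e in[tri(t,p,s,w)] if e<15])
```

```text
pin+y [532.2 111.7  29.4] 1.5
pin-y [ 543.6 -118.9   39.5] 3.2
hinge mid [537.89528306  -3.62707601  34.42795819] yaw 2.838625786194429
bar+y [426.   47.3  45.3] 0.1
bar-y [430.5 -64.6  44.3] 0.4
bar mid [428.26716244  -8.67490967  44.82422981]
pan far+y [616.9 105.2  30.2] 1.4
pan far-y [ 627.8 -107.7   29.5] 0.5
[[341.0, 192.10000610351562], [390.3999938964844, 190.5], [393.29998779296875, 280.5], [343.8999938964844, 282.1000061035156]]
[[275, 166], [357, 182], [362, 155], [288, 141]]
[341.  192.1] [([275.5, 165.0], [620.7, -191.7, 7.3], np.float64(0.5))]
[390.4 190.5] [([287.5, 141.2], [624.4, -309.1, 9.8], np.float64(2.9))]
[393.3 280.5] [([363.2, 154.5], [414.1, -312.8, 12.7], np.float64(1.9)), ([358.0, 181.2], [404.3, -353.3, -104.8], np.float64(14.0))]
[343.9 282.1] [([363.2, 154.5], [417.5, -178.7, 96.4], np.float64(11.7)), ([358.0, 181.2], [409.5, -198.5, 6.9], np.float64(0.5))]
```

Everything checks out: insert tops at about 15 mm, hinge at 34 mm, bar at 45 mm and kit at about 10 mm. I'll move over the bench towards the mat.

Create go.py:
```python
import sys,numpy as np
from rig import r
# world target (x y z yaw) -> row in present tool axes
s=r.state();a=[float(v) for v in sys.argv[1:]]
p=np.array(s["position"]);y=s["tool_rot"][2];c,n=np.cos(np.radians(y)),np.sin(np.radians(y))
for i in range(0,len(a),4):
    d=np.array(a[i:i+3])-p;print("[%.1f,%.1f,%.1f,%.1f]"%(c*d[0]+n*d[1],n*d[0]-c*d[1],-d[2],(y-a[i+3]+90)%180-90))
print(p.round(1),round(y,1))
```

```text
(no output)
```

Call:
{"op": "inch_along", "data": {"offsets": {"moves": [[413.5,-298.6,0,15.7],[413.5,-298.6,0,15.7],[413.5,-298.6,0,15.7],[413.5,-298.6,0,15.7],[413.5,-298.6,0,15.7],[413.5,-298.6,0,15.7],[413.5,-298.6,0,15.7],[413.5,-298.6,0,15.7],[413.5,-298.6,0,15.7],[413.5,-298.6,0,15.7],[413.5,-298.6,0,15.7],[413.5,-298.6,0,15.7]]}}}

```text
t: 1.5
position: [501.2, -248.2, 205.4]
tool_rot: [-180.0, -0.0, 0.3]
wrist_force: [0.0, -0.3, -0.3]
width: 0.998
grasp_force: 0.0
```

```bash
python3 go.py 510 262 260 0
```

```text
[11.1,-510.2,-54.6,0.3]
[ 501.2 -248.2  205.4] 0.3
```

Call:
{"op": "inch_along", "data": {"offsets": {"moves": [[11,-510,-75,0.3],[11,-510,-75,0.3],[11,-510,-75,0.3],[11,-510,-75,0.3],[11,-510,-75,0.3],[11,-510,-75,0.3],[11,-510,-75,0.3],[11,-510,-75,0.3],[11,-510,-75,0.3],[11,-510,-75,0.3],[11,-510,-75,0.3],[11,-510,-75,0.3]]}}}

```text
t: 2.7
position: [510.9, 260.8, 280.5]
tool_rot: [-180.0, 0.0, -0.2]
wrist_force: [0.3, -0.7, 0.2]
width: 1.007
grasp_force: 0.0
```

Create seemat.py:
```python
from h import *
import sys
w=r.capture("wrist");m=masks(w);save(w,sys.argv[1])
print(np.round(np.array(w["T"])[:3,3]),np.round(np.array(w["T"])[:3,2],2))
for n in("white","gold"):
    for p,a,k in blobs(cv2.morphologyEx(m[n].astype(np.uint8),cv2.MORPH_CLOSE,np.ones((3,3))),200,9000):
        print(n,p.round(1),a,rect(w,k,15))
```

```bash
python3 seemat.py wm1
```

```text
[589. 261. 459.] [-0.27  0.   -0.96]
white [ 11.  245.2] 621.0 [378.6 707.1  73.5  37.7   6.2]
white [273.  202.8] 290.0 [458.  228.2  32.   32.   79.5]
white [229.7 198.4] 323.5 [466.1 303.9  34.2  33.2  67.8]
white [422.1 184. ] 7951.0 [520.6 -18.5 213.9 258.1   2.7]
white [234.4 107.9] 403.0 [614.7 292.3  33.9  33.6  12.5]
white [300.3  10.3] 974.0 [745.6 188.1  84.9  32.9  89.8]
gold [394.  360.4] 2600.0 [119.9  17.5 578.3  38.8  89.9]
gold [421.8 309.7] 570.5 [238.9 -61.2 131.3  47.   18.7]
gold [ 86.5 310. ] 549.0 [241.1 585.6  49.7 129.4  74.3]
gold [284.  268.4] 220.0 [329.7 205.3  52.5  72.1  26.2]
gold [201.8 268.3] 251.5 [329.7 359.6  41.8  74.8   6.1]
gold [102. 185.] 262.0 [487.9 518.2  43.5  74.1   7.9]
gold [233.  157.5] 368.0 [536.  296.5  34.5  35.1   6.1]
gold [177.4  87. ] 242.0 [643.1 378.5  35.7  53.7  68.8]
```

View pics/wm1.png

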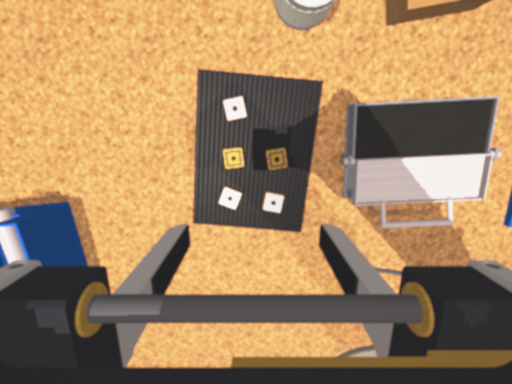

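The wrist view agrees with the bench views to within 1 mm: whites at (234,108), (230,198) and (273,203), golds at (233,158) and (277,159). I'll pick the first white one, at (458,228.3), yaw -10.5.

```bash
python3 go.py 458 228.3 50 -10.5 458 228.3 8.5 -10.5
```

```text
[-53.0,30.7,230.2,10.2]
[-53.0,30.7,271.7,10.2]
[511.2 258.8 280.2] -0.3
```

Call:
{"op": "inch_along", "data": {"offsets": {"moves": [[-53,30.7,100,10.2],[-53,30.7,230,10.2],[-53,30.7,230,10.2],[-53,30.7,230,10.2],[-53,30.7,230,10.2],[-53,30.7,230,10.2],[-53,30.7,250,10.2],[-53,30.7,265,10.2],[-53,30.7,271.7,10.2],[-53,30.7,271.7,10.2],[-53,30.7,271.7,10.2]]}, "jaw": 0.6, "grip_n": 25}}

```text
t: 3.85
position: [458.6, 229.3, 10.1]
tool_rot: [-180.0, -0.1, -10.5]
wrist_force: [-0.0, 0.8, -0.4]
width: 0.601
grasp_force: 0.0
```

```bash
python3 go.py 458 228.3 8.5 -10.5
```

```text
[-0.4,1.1,1.6,-0.0]
[458.6 229.3  10.1] -10.5
```

Close, then lift.

Call:
{"op": "inch_along", "data": {"offsets": {"moves": [[0,0,0.8,0],[0,0,0.8,0],[0,0,0.8,0],[0,0,0.8,0],[0,0,0.8,0],[0,0,0.8,0]]}, "jaw": 0.2, "grip_n": 25}}

```text
t: 4.45
position: [457.7, 229.5, 8.3]
tool_rot: [180.0, -0.0, -10.5]
wrist_force: [-1.1, -1.5, 6.1]
width: 0.34
grasp_force: 25.0
```

Call:
{"op": "inch_along", "data": {"offsets": {"moves": [[0,0,-15,0],[0,0,-50,0],[0,0,-90,0],[0,0,-90,0]]}}}

```text
t: 4.85
position: [459.7, 231.0, 102.3]
tool_rot: [-179.8, -0.3, -10.5]
wrist_force: [1.1, 0.3, -1.5]
width: 0.335
grasp_force: 25.0
```

```bash
python3 go.py 497.8 60.2 100 2.8 497.8 60.2 41 2.8
```

```text
[68.4,161.0,2.3,-13.3]
[68.4,161.0,61.3,-13.3]
[459.7 231.  102.3] -10.5
```

Call:
{"op": "inch_along", "data": {"offsets": {"moves": [[68,161,0,-13.3],[68,161,0,-13.3],[68,161,0,-13.3],[68,161,0,-13.3],[68,161,30,-13.3],[68,161,30,-13.3],[68,161,30,-13.3]]}}}

```text
t: 5.55
position: [494.5, 59.4, 67.7]
tool_rot: [-180.0, 0.1, 2.9]
wrist_force: [0.9, -0.5, -1.0]
width: 0.34
grasp_force: 25.0
```

```bash
python3 go.py 497.8 60.2 41 2.8
```

```text
[3.4,-0.6,26.7,0.1]
[494.5  59.4  67.7] 2.9
```

Call:
{"op": "inch_along", "data": {"offsets": {"moves": [[3.4,-0.6,12,0],[3.4,-0.6,22,0],[3.4,-0.6,26.7,0],[3.4,-0.6,26.7,0],[3.4,-0.6,26.7,0]]}}}

```text
t: 6.05
position: [498.5, 59.8, 41.2]
tool_rot: [-180.0, 0.0, 2.9]
wrist_force: [-0.5, 0.1, -1.2]
width: 0.339
grasp_force: 25.0
```

Call:
{"op": "inch_along", "data": {"offsets": {"moves": [[0,0,0,0],[0,0,0,0],[0,0,0,0],[0,0,-30,0],[0,0,-70,0],[0,0,-70,0]]}, "jaw": 0.55}}

```text
t: 6.65
position: [501.1, 60.2, 115.6]
tool_rot: [-180.0, -0.4, 2.8]
wrist_force: [0.0, -0.6, -0.4]
width: 0.555
grasp_force: 0.0
```

```bash
python3 go.py 466.2 303.9 60 -22.2 466.2 303.9 8.5 -22.2
```

```text
[-22.8,-245.2,55.6,25.0]
[-22.8,-245.2,107.1,25.0]
[501.1  60.2 115.6] 2.8
```

Call:
{"op": "inch_along", "data": {"offsets": {"moves": [[-22,-245,0,25],[-22,-245,0,25],[-22,-245,0,25],[-22,-245,0,25],[-22,-245,0,25],[-22,-245,60,25],[-22,-245,75,25],[-22,-245,75,25],[-22,-245,75,25]]}, "jaw": 0.6}}

```text
t: 7.55
position: [463.7, 303.2, 36.0]
tool_rot: [179.9, 0.0, -22.1]
wrist_force: [-1.5, -0.1, 0.5]
width: 0.6
grasp_force: 0.0
```

```bash
python3 go.py 466.2 303.9 8.3 -22.2
```

```text
[2.1,-1.6,27.7,0.1]
[463.7 303.2  36. ] -22.1
```

Call:
{"op": "inch_along", "data": {"offsets": {"moves": [[2,-1.6,15,0],[2,-1.6,25,0],[2,-1.6,27.7,0],[2,-1.6,27.7,0],[2,-1.6,27.7,0]]}}}

```text
t: 8.05
position: [467.3, 303.6, 9.0]
tool_rot: [-180.0, -0.0, -22.2]
wrist_force: [-0.2, -0.0, -0.8]
width: 0.599
grasp_force: 0.0
```

Call:
{"op": "inch_along", "data": {"offsets": {"moves": [[0,0,0,0],[0,0,0,0],[0,0,0,0],[0,0,0,0],[0,0,0,0],[0,0,0,0]]}, "jaw": 0.2, "grip_n": 25}}

```text
t: 8.65
position: [467.0, 304.0, 8.8]
tool_rot: [-180.0, -0.0, -22.2]
wrist_force: [-0.9, -0.5, 3.6]
width: 0.343
grasp_force: 2.5
```

Call:
{"op": "inch_along", "data": {"offsets": {"moves": [[0,0,-15,0],[0,0,-50,0],[0,0,-90,0],[0,0,-90,0],[0,0,-90,0]]}}}

```text
t: 9.15
position: [467.4, 304.2, 100.0]
tool_rot: [-179.9, -0.1, -22.2]
wrist_force: [-0.5, 0.0, -1.4]
width: 0.336
grasp_force: 25.0
```

```bash
python3 go.py 501 -5.8 65 2.8
```

```text
[148.1,274.5,35.0,-25.0]
[467.4 304.2 100. ] -22.2
```

Call:
{"op": "inch_along", "data": {"offsets": {"moves": [[148,274.5,0,-25],[148,274.5,0,-25],[148,274.5,0,-25],[148,274.5,0,-25],[148,274.5,0,-25],[148,274.5,0,-25],[148,274.5,0,-25],[148,274.5,30,-25],[148,274.5,30,-25],[148,274.5,30,-25]]}}}

```text
t: 10.15
position: [499.5, -5.7, 68.0]
tool_rot: [-180.0, 0.2, 2.9]
wrist_force: [0.2, 0.9, -0.3]
width: 0.334
grasp_force: 25.0
```

```bash
python3 go.py 501 -5.8 41.3 2.8
```

```text
[1.5,0.2,26.7,0.1]
[499.5  -5.7  68. ] 2.9
```

Call:
{"op": "inch_along", "data": {"offsets": {"moves": [[1.5,0.2,12,0],[1.5,0.2,22,0],[1.5,0.2,26.5,0],[1.5,0.2,26.5,0],[1.5,0.2,26.5,0]]}}}

```text
t: 10.65
position: [502.0, -6.2, 42.1]
tool_rot: [-180.0, 0.0, 2.9]
wrist_force: [-0.6, -0.2, -0.7]
width: 0.335
grasp_force: 25.0
```

Call:
{"op": "inch_along", "data": {"offsets": {"moves": [[0,0,0,0],[0,0,0,0],[0,0,0,0],[0,0,-30,0],[0,0,-70,0],[0,0,-70,0],[0,0,-70,0]]}, "jaw": 0.55}}

```text
t: 11.35
position: [502.6, -6.2, 112.9]
tool_rot: [-180.0, -0.1, 2.8]
wrist_force: [-0.2, -0.1, -1.1]
width: 0.548
grasp_force: 0.0
```

```bash
python3 go.py 614.6 292.3 40 11.5
```

```text
[126.6,-292.6,72.9,-8.7]
[502.6  -6.2 112.9] 2.8
```

Run:
```python
from h import *
t=r.capture("top");m=masks(t)
for n in("white","gold"):
    for p,a,k in blobs(m[n],40,400):
        if p[0]<200 and p[1]>160: print(n,p.round(1),a,rect(t,k,15))
save(t,"leaf2",(95,150,335,330),3.3)
```

```text
white [135.2 191.5] 134.5 [614.6 292.4  28.6  29.8  10.4]
gold [163.9 226.8] 179.0 [533.3 223.1  33.2  33.   10.2]
gold [132.6 225.7] 177.0 [535.3 295.7  33.3  33.2   7.1]
```

View pics/leaf2.png

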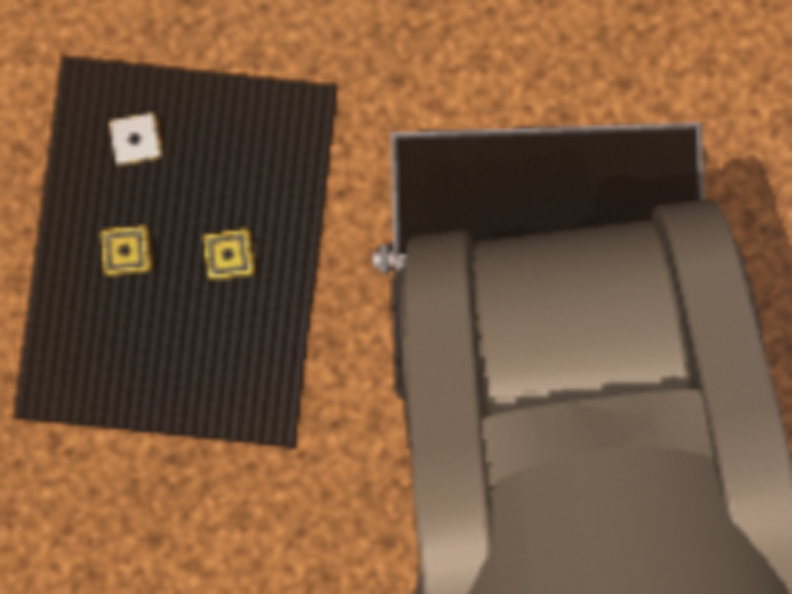

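The mat still holds the third white insert (crop 134,139) and the two golds, all undisturbed. The arm hides the leaf. I'll pick the third white one.

Call:
{"op": "inch_along", "data": {"offsets": {"moves": [[126,-292.5,0,-8.7],[126,-292.5,0,-8.7],[126,-292.5,0,-8.7],[126,-292.5,0,-8.7],[126,-292.5,0,-8.7],[126,-292.5,0,-8.7],[126,-292.5,0,-8.7],[126,-292.5,40,-8.7],[126,-292.5,72,-8.7],[126,-292.5,72,-8.7],[126,-292.5,72,-8.7]]}, "jaw": 0.6}}

```text
t: 12.5
position: [612.8, 291.9, 39.4]
tool_rot: [180.0, 0.1, 11.5]
wrist_force: [-0.2, -0.1, 1.7]
width: 0.598
grasp_force: 0.0
```

```bash
python3 go.py 614.6 292.3 8.3 11.5
```

```text
[1.9,-0.1,31.1,0.0]
[612.8 291.9  39.4] 11.5
```

Call:
{"op": "inch_along", "data": {"offsets": {"moves": [[1.5,0,15,0],[1.5,0,27,0],[1.5,0,31,0],[1.5,0,31,0],[1.5,0,31,0]]}}}

```text
t: 13.0
position: [615.0, 292.5, 9.5]
tool_rot: [-180.0, -0.0, 11.5]
wrist_force: [-0.1, -0.6, 0.2]
width: 0.601
grasp_force: 0.0
```

Call:
{"op": "inch_along", "data": {"offsets": {"moves": [[0,0,0,0],[0,0,0,0],[0,0,0,0],[0,0,0,0],[0,0,0,0],[0,0,0,0],[0,0,0,0]]}, "jaw": 0.2, "grip_n": 25}}

```text
t: 13.7
position: [615.0, 292.5, 9.4]
tool_rot: [-180.0, -0.0, 11.5]
wrist_force: [-0.8, -1.5, 5.2]
width: 0.34
grasp_force: 25.0
```

Call:
{"op": "inch_along", "data": {"offsets": {"moves": [[0,0,-15,0],[0,0,-50,0],[0,0,-90,0],[0,0,-90,0],[0,0,-90,0]]}}}

```text
t: 14.2
position: [615.3, 292.6, 100.7]
tool_rot: [-180.0, -0.1, 11.5]
wrist_force: [-1.1, -0.6, -2.6]
width: 0.337
grasp_force: 25.0
```

```bash
python3 go.py 504.3 -71.7 68 2.8
```

```text
[-181.6,334.8,32.7,8.7]
[615.3 292.6 100.7] 11.5
```

Call:
{"op": "inch_along", "data": {"offsets": {"moves": [[-182,335,0,8.7],[-182,335,0,8.7],[-182,335,0,8.7],[-182,335,0,8.7],[-182,335,0,8.7],[-182,335,0,8.7],[-182,335,0,8.7],[-182,335,0,8.7],[-182,335,30,8.7],[-182,335,30,8.7],[-182,335,30,8.7]]}}}

```text
t: 15.3
position: [502.7, -71.6, 68.6]
tool_rot: [-180.0, 0.1, 2.9]
wrist_force: [1.1, 0.4, -2.3]
width: 0.339
grasp_force: 25.0
```

```bash
python3 go.py 504.3 -71.7 41.9 2.8
```

```text
[1.5,0.2,26.7,0.1]
[502.7 -71.6  68.6] 2.9
```

Call:
{"op": "inch_along", "data": {"offsets": {"moves": [[1,0.2,12,0],[1,0.2,22,0],[1,0.2,26.3,0],[1,0.2,26.3,0],[1,0.2,26.3,0]]}}}

```text
t: 15.8
position: [504.6, -72.2, 42.8]
tool_rot: [-180.0, 0.0, 2.9]
wrist_force: [-0.0, 0.2, -0.8]
width: 0.335
grasp_force: 25.0
```

Call:
{"op": "inch_along", "data": {"offsets": {"moves": [[0,0,0,0],[0,0,0,0],[0,0,0,0],[0,0,-30,0],[0,0,-80,0],[-10,50,-130,0],[-10,100,-150,0],[-10,150,-150,0],[-10,180,-150,0],[-10,180,-150,0]]}, "jaw": 0.55}}

```text
t: 16.8
position: [502.6, -259.4, 193.7]
tool_rot: [179.8, -0.1, 2.4]
wrist_force: [-0.0, 0.6, -0.1]
width: 0.551
grasp_force: 0.0
```

Run:
```python
from h import *
t=r.capture("top");s=r.capture("side");save(t,"leaf3",(190,170,420,290),3.4);save(s,"leaf3s",(220,130,380,290),4)
```

```text
(no output)
```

View pics/leaf3.png

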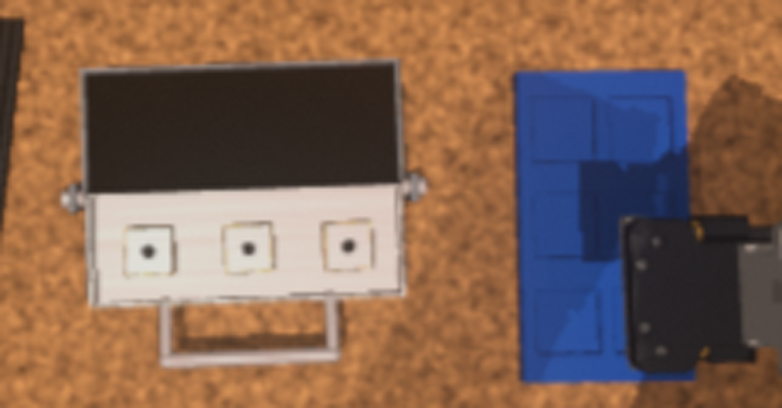

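All three whites lie flat on the leaf (crop 148,250; 248,248; 348,245). Now the bar.

```bash
python3 go.py 429.5 -8.8 80 92.8; python3 -c "
from rig import r
import numpy as np
print(np.round(r.state()['q'],1))
h,R=35,0
for a in (0,.2,.4,.6,.8,1,1.2,1.4,1.6,1.8,2.0,2.15): print(a,round(-108*np.cos(a)+10*np.sin(a)+108,1),round(-(108*np.sin(a)+10*np.cos(a)-10),1))"
```

```text
[-62.0,-248.2,112.8,89.9]
[ 503.1 -253.8  192.8] 2.7
[ 17.1  14.7   3.7 107.4  -1.1  57.8 -66. ]
0 0.0 -0.0
0.2 4.1 -21.3
0.4 12.4 -41.3
0.6 24.5 -59.2
0.8 39.9 -74.4
1 58.1 -86.3
1.2 78.2 -94.3
1.4 99.5 -98.1
1.6 121.1 -97.7
1.8 142.3 -92.9
2.0 162.0 -84.0
2.15 175.5 -74.9
```

Call:
{"op": "inch_along", "data": {"offsets": {"moves": [[-62,-248,0,-90.1],[-62,-248,0,-90.1],[-62,-248,0,-90.1],[-62,-248,0,-90.1],[-62,-248,0,-90.1],[-62,-248,0,-90.1],[-62,-248,50,-90.1],[-62,-248,100,-90.1],[-62,-248,100,-90.1],[-62,-248,100,-90.1],[-62,-248,100,-90.1],[-62,-248,100,-90.1]]}, "jaw": 0.3}}

```text
t: 18.1
position: [428.7, -6.9, 92.7]
tool_rot: [-180.0, -0.0, 93.1]
wrist_force: [-0.5, 0.1, 1.1]
width: 0.298
grasp_force: 0.0
```

```bash
python3 go.py 429.5 -8.8 37 92.8
```

```text
[-1.9,0.7,55.7,0.3]
[428.7  -6.9  92.7] 93.1
```

Call:
{"op": "inch_along", "data": {"offsets": {"moves": [[-1.9,0.7,20,0.3],[-1.9,0.7,40,0.3],[-1.9,0.7,52,0.3],[-1.9,0.7,55.7,0.3],[-1.9,0.7,55.7,0.3]]}}}

```text
t: 18.6
position: [429.8, -9.5, 37.0]
tool_rot: [-180.0, -0.0, 92.6]
wrist_force: [1.3, 0.1, -0.8]
width: 0.297
grasp_force: 0.0
```

Call:
{"op": "inch_along", "data": {"offsets": {"moves": [[0,0,0,0],[0,0,0,0],[0,0,0,0],[0,0,0,0],[0,0,0,0]]}, "jaw": 0, "grip_n": 12}}

```text
t: 19.1
position: [429.9, -9.9, 37.6]
tool_rot: [180.0, 0.0, 92.6]
wrist_force: [-3.9, 0.8, 6.8]
width: 0.099
grasp_force: 12.0
```

Run:
```python
from h import *
s=r.state();print(np.round(s["position"],1),np.round(s["q"],1))
```

```text
[429.9  -9.9  37.6] [  5.9  16.9 -14.9 129.8   7.7  34.  -12.1]
```

Bar gripped. Swing slowly.

Call:
{"op": "inch_along", "data": {"offsets": {"moves": [[0,1,-10.5,0],[0,4.1,-21.3,0],[0,8,-31,0],[0,12.4,-41.3,0],[0,18,-50.5,0],[0,24.5,-59.2,0],[0,32,-67,0],[0,39.9,-74.4,0],[0,49,-81,0],[0,58.1,-86.3,0],[0,58.1,-86.3,0]]}}}

```text
t: 20.2
position: [488.8, -7.3, 125.5]
tool_rot: [180.0, 0.0, 92.6]
wrist_force: [-10.9, -1.7, 19.2]
width: 0.103
grasp_force: 12.0
```

Call:
{"op": "inch_along", "data": {"offsets": {"moves": [[0,10,-4.3,0],[0,20.1,-8,0],[0,30.7,-10.3,0],[0,41.4,-11.8,0],[0,52,-12,0],[0,63,-11.4,0],[0,73.7,-9.4,0],[0,84.2,-6.6,0],[0,94,-2.6,0],[0,104,2.3,0],[0,109,5,0],[0,109,5,0]]}}}

```text
t: 21.4
position: [597.5, -2.1, 117.7]
tool_rot: [-180.0, -0.0, 92.6]
wrist_force: [1.1, -1.3, 0.7]
width: 0.098
grasp_force: 12.0
```

```bash
python3 go.py 500 -5 100 92.6
```

```text
[1.6,-97.5,17.7,0.0]
[597.5  -2.1 117.7] 92.6
```

Call:
{"op": "inch_along", "data": {"offsets": {"moves": [[0,3,1.6,0],[0,7,4,0],[0,7,4,0],[0,7,4,0],[0,7,4,0],[0,7,4,0],[0,7,4,0],[0,7,4,0],[0,7,4,0],[0,7,4,0]]}}}

```text
t: 22.4
position: [603.2, -1.8, 114.1]
tool_rot: [-179.9, -0.0, 92.6]
wrist_force: [-5.7, -0.0, -8.4]
width: 0.101
grasp_force: 12.0
```

Run:
```python
from h import *
s=r.capture("side");save(s,"over",(200,100,400,290),3)
```

```text
(no output)
```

View pics/over.png

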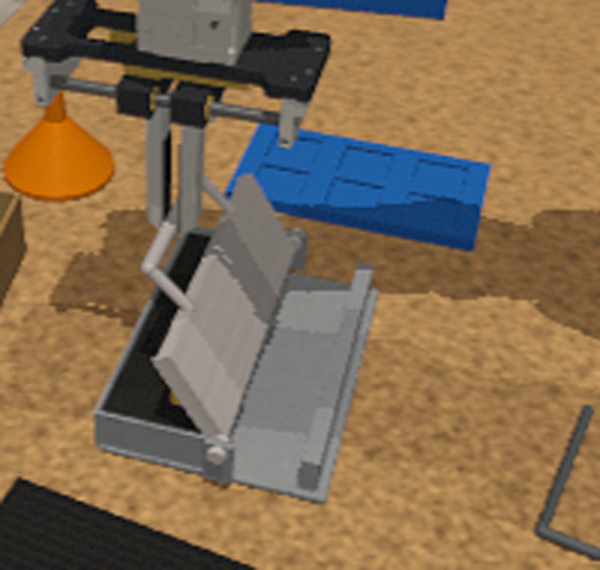

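The leaf is over, and a gold face shows in the pan at (175,397). I'll bring it back.

Call:
{"op": "inch_along", "data": {"offsets": {"moves": [[0,-11,-7.3,0],[0,-20.8,-12,0],[0,-30.6,-16.2,0],[0,-41,-19,0],[0,-51.8,-21,0],[0,-62.5,-21.6,0],[0,-73.4,-21.4,0],[0,-84,-20,0],[0,-94.7,-17.6,0],[0,-105,-14,0],[0,-114.8,-9.6,0],[0,-114.8,-9.6,0]]}}}

```text
t: 23.65
position: [487.1, -7.2, 123.1]
tool_rot: [-179.9, -0.0, 92.6]
wrist_force: [-3.0, 2.0, 4.1]
width: 0.098
grasp_force: 12.0
```

```bash
python3 go.py 429.9 -9.9 37.6 92.6
```

```text
[-0.1,-57.3,85.5,0.0]
[487.1  -7.2 123.1] 92.6
```

Call:
{"op": "inch_along", "data": {"offsets": {"moves": [[0,-9,5.3,0],[0,-18.1,11.9,0],[0,-26,19,0],[0,-33.6,27,0],[0,-40,36,0],[0,-45.7,45,0],[0,-50,55,0],[0,-54,65,0],[0,-56.5,75,0],[0,-57.5,84,0],[0,-57.5,84,0],[0,-57.5,84,0]]}}}

```text
t: 24.85
position: [430.6, -9.9, 39.3]
tool_rot: [-179.8, 0.0, 92.6]
wrist_force: [-7.5, 1.1, -1.2]
width: 0.101
grasp_force: 12.0
```

Call:
{"op": "inch_along", "data": {"offsets": {"moves": [[0,0,0,0],[0,0,0,0],[0,0,0,0],[0,0,-30,0],[0,0,-80,0],[0,0,-130,0],[0,0,-130,0]]}, "jaw": 0.3}}

```text
t: 25.55
position: [435.3, -9.6, 175.9]
tool_rot: [179.4, 0.0, 92.6]
wrist_force: [0.4, 0.4, -1.2]
width: 0.299
grasp_force: 0.0
```

```bash
python3 go.py 510 -250 190 2.8
```

```text
[-243.6,63.6,-14.1,89.8]
[435.3  -9.6 175.9] 92.6
```

```bash
python3 go.py 535.3 296 120 97
```

```text
[300.7,113.8,55.9,-4.4]
[435.3  -9.6 175.9] 92.6
```

Call:
{"op": "inch_along", "data": {"offsets": {"moves": [[300,114,0,-4.4],[300,114,0,-4.4],[300,114,0,-4.4],[300,114,0,-4.4],[300,114,0,-4.4],[300,114,0,-4.4],[300,114,0,-4.4],[300,114,0,-4.4]]}, "jaw": 0.6}}

```text
t: 26.35
position: [531.8, 298.9, 169.4]
tool_rot: [-180.0, -0.1, 97.3]
wrist_force: [-0.0, 0.1, -0.8]
width: 0.6
grasp_force: 0.0
```

Create pan.py:
```python
from h import *
import sys
t=r.capture("top");s=r.capture("side");mt,ms=masks(t),masks(s)
f=lambda m:cv2.morphologyEx(m.astype(np.uint8),cv2.MORPH_CLOSE,np.ones((5,5)))
bs=blobs(f(ms["gold"]),40,800)
for p,a,k in blobs(f(mt["gold"]),60,500):
    if not 160<p[1]<290: continue
    best=min(((tri(t,p,s,q[0])[1],tri(t,p,s,q[0])[0]) for q in bs),key=lambda v:v[0],default=None)
    z=15 if p[0]<200 else 41 if p[0]<330 else 20
    print("gold",p.round(1),a,rect(t,k,z),"tri",best[1].round(1),round(best[0],1))
save(t,sys.argv[1],(95,150,415,310),2.5)
```

```bash
python3 pan.py pan1
```

```text
gold [132.3 225.3] 152.0 [535.3 295.8  34.3  30.1   2. ] tri [535.4 297.1  12.2] 0.5
gold [261.6 214.6] 171.0 [564.4  -4.1  29.5  31.8   0.8] tri [557.9  -3.6  91. ] 11.8
gold [233.  215.2] 174.0 [562.4  61.7  31.8  31.7   1.1] tri [ 575.4   79.3 -217.5] 22.4
gold [290.2 213.1] 157.0 [567.5 -68.9  29.5  29.8   0.7] tri [568.4 -68.4  38. ] 0.0
```

View pics/pan1.png

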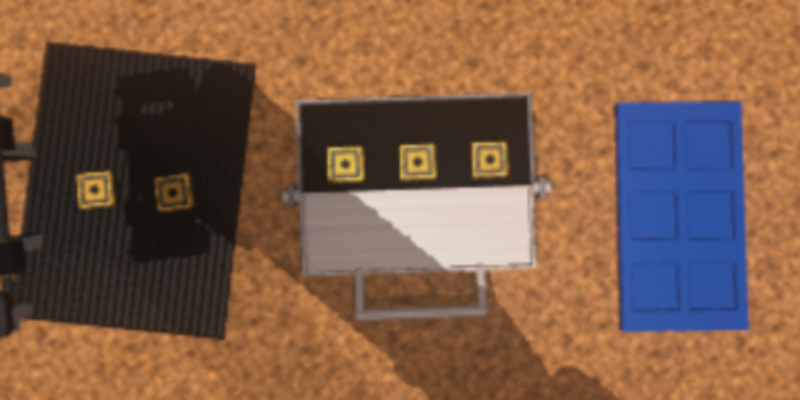

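All three now lie gold side up in the pan (crop 345,163; 418,161; 490,159), and the leaf is level. Next is the gold insert at (535.3,296) on the mat.

```bash
python3 go.py 535.3 296 35 97
```

```text
[0.6,3.7,134.5,0.1]
[531.7 295.  169.5] 97.1
```

Call:
{"op": "inch_along", "data": {"offsets": {"moves": [[-1.9,4,50,0.3],[-1.9,4,100,0.3],[-1.9,4,130,0.3],[-1.9,4,130,0.3],[-1.9,4,130,0.3]]}, "jaw": 0.6}}

```text
t: 26.95
position: [536.4, 293.0, 40.9]
tool_rot: [180.0, 0.0, 96.7]
wrist_force: [0.4, 0.4, 0.5]
width: 0.601
grasp_force: 0.0
```

```bash
python3 go.py 535.3 296 8.3 97
```

```text
[3.1,-0.8,32.6,-0.3]
[536.4 293.   40.9] 96.7
```

Call:
{"op": "inch_along", "data": {"offsets": {"moves": [[3,-0.8,15,-0.3],[3,-0.8,28,-0.3],[3,-0.8,32.3,-0.3],[3,-0.8,32.3,-0.3],[3,-0.8,32.3,-0.3]]}}}

```text
t: 27.45
position: [535.1, 296.7, 8.0]
tool_rot: [180.0, -0.0, 97.0]
wrist_force: [0.9, 0.3, -0.2]
width: 0.598
grasp_force: 0.0
```

Call:
{"op": "inch_along", "data": {"offsets": {"moves": [[0,0,0,0],[0,0,0,0],[0,0,0,0],[0,0,0,0],[0,0,0,0],[0,0,0,0],[0,0,0,0]]}, "jaw": 0.2, "grip_n": 25}}

```text
t: 28.15
position: [535.1, 296.7, 7.9]
tool_rot: [180.0, -0.0, 97.0]
wrist_force: [-0.8, -0.9, 5.5]
width: 0.336
grasp_force: 25.0
```

Call:
{"op": "inch_along", "data": {"offsets": {"moves": [[0,0,-15,0],[0,0,-50,0],[0,0,-90,0],[0,0,-120,0],[0,0,-120,0]]}}}

```text
t: 28.65
position: [536.8, 298.0, 132.9]
tool_rot: [179.7, -0.1, 97.0]
wrist_force: [0.1, -0.2, -1.7]
width: 0.334
grasp_force: 25.0
```

Run:
```python
from h import *
t=r.capture("top")
for u,v in[(652,146),(709,146),(654,215),(711,215),(656,285),(712,285)]: print(onz(t,(95+u/2.5,150+v/2.5),12).round(1))
```

```bash
python3 go.py 582.4 -223.9 128 91.6
```

```text
[ 582.  -225.6   12. ]
[ 582.8 -279.6   12. ]
[ 517.3 -227.3   12. ]
[ 518. -281.   12.]
[ 452.3 -228.9   12. ]
[ 452.8 -281.5   12. ]
[-522.9,-17.7,2.5,5.4]
[535.9 297.3 130.5] 97.0
```

Call:
{"op": "inch_along", "data": {"offsets": {"moves": [[-523,-18,0,5.4],[-523,-18,0,5.4],[-523,-18,0,5.4],[-523,-18,0,5.4],[-523,-18,0,5.4],[-523,-18,0,5.4],[-523,-18,0,5.4],[-523,-18,0,5.4],[-523,-18,0,5.4],[-523,-18,0,5.4],[-523,-18,40,5.4],[-523,-18,85,5.4]]}}}

```text
t: 29.9
position: [580.9, -229.8, 41.9]
tool_rot: [179.9, 0.1, 91.3]
wrist_force: [0.3, -0.4, -2.1]
width: 0.338
grasp_force: 25.0
```

```bash
python3 go.py 582.2 -224.8 13.6 91.6
```

```text
[5.0,1.4,28.3,-0.3]
[ 580.9 -229.8   41.9] 91.3
```

Call:
{"op": "inch_along", "data": {"offsets": {"moves": [[2.5,1,10,0],[2.5,1,10,0],[2.5,1,10,0]]}}}

```text
t: 30.2
position: [583.0, -221.1, 34.1]
tool_rot: [179.9, -0.0, 91.7]
wrist_force: [-0.4, 0.1, -0.9]
width: 0.336
grasp_force: 25.0
```

```bash
python3 go.py 582.2 -224.8 13.6 91.6
```

```text
[-3.6,-0.9,20.5,0.1]
[ 583.  -221.1   34.1] 91.7
```

Call:
{"op": "inch_along", "data": {"offsets": {"moves": [[-3,-0.9,10,0],[-3,-0.9,16,0],[-3,-0.9,19.5,0],[-3,-0.9,19.5,0],[-3,-0.9,19.5,0]]}}}

```text
t: 30.7
position: [581.4, -225.0, 13.3]
tool_rot: [180.0, -0.0, 91.6]
wrist_force: [0.1, -0.4, -2.9]
width: 0.337
grasp_force: 25.0
```

```bash
python3 go.py 582.2 -224.8 13.6 91.6
```

```text
[0.2,0.8,-0.3,0.0]
[ 581.4 -225.    13.3] 91.6
```

Release, lift, then back for the second gold one at (533.2,223.4).

Call:
{"op": "inch_along", "data": {"offsets": {"moves": [[0,0,0,0],[0,0,0,0],[0,0,-5,0],[0,0,-40,0],[0,0,-90,0],[0,0,-110,0],[0,0,-110,0],[0,0,-110,0]]}, "jaw": 0.5}}

```text
t: 31.5
position: [581.4, -225.2, 123.6]
tool_rot: [180.0, 0.0, 91.6]
wrist_force: [0.5, -0.2, -0.1]
width: 0.497
grasp_force: 0.0
```

```bash
python3 pan.py pan2; python3 go.py 533.2 223.4 120 99
```

```text
gold [163.9 226.7] 179.0 [533.3 223.3  33.2  33.   10.2] tri [533.5 224.1  11.3] 0.4
gold [261.6 214.6] 171.0 [564.4  -4.1  29.5  31.8   0.8] tri [564.8  -3.1  36.5] 1.0
gold [232.7 215.5] 176.0 [562.4  61.7  31.8  31.7   1.1] tri [561.9  62.7  36.7] 1.2
gold [290.2 213.2] 160.0 [567.5 -68.9  29.5  29.8   0.7] tri [568.4 -68.6  36.3] 0.5
[449.5,-34.6,2.2,-7.4]
[ 580.7 -224.9  122.2] 91.6
```

Call:
{"op": "inch_along", "data": {"offsets": {"moves": [[449.5,-35,0,-8],[449.5,-35,0,-8],[449.5,-35,0,-8],[449.5,-35,0,-8],[449.5,-35,0,-8],[449.5,-35,0,-8],[449.5,-35,0,-8],[449.5,-35,0,-8],[449.5,-35,0,-8],[449.5,-35,50,-8],[449.5,-35,80,-8],[449.5,-35,80,-8]]}, "jaw": 0.6}}

```text
t: 32.8
position: [530.2, 222.2, 38.6]
tool_rot: [-179.6, 0.1, 99.7]
wrist_force: [0.0, 0.1, 0.1]
width: 0.6
grasp_force: 0.0
```

Call:
{"op": "inch_along", "data": {"offsets": {"moves": [[0,0,0,0],[0,0,0,0]]}}}

```text
t: 33.0
position: [534.3, 223.3, 44.6]
tool_rot: [179.9, -0.0, 99.6]
wrist_force: [-0.1, -0.4, 0.2]
width: 0.6
grasp_force: 0.0
```

```bash
python3 go.py 533.3 223.6 8.8 99.8
```

```text
[0.4,-1.0,35.8,-0.2]
[534.3 223.3  44.6] 99.6
```

Call:
{"op": "inch_along", "data": {"offsets": {"moves": [[0.4,0,15,0],[0.4,0,28,0],[0.4,0,33,0],[0.4,0,33,0],[0.4,0,33,0]]}}}

```text
t: 33.5
position: [533.3, 223.7, 10.2]
tool_rot: [-180.0, -0.0, 99.6]
wrist_force: [-0.3, 0.1, 0.2]
width: 0.601
grasp_force: 0.0
```

Call:
{"op": "inch_along", "data": {"offsets": {"moves": [[0,0,0,0],[0,0,0,0],[0,0,0,0],[0,0,0,0],[0,0,0,0],[0,0,0,0],[0,0,0,0]]}, "jaw": 0.2, "grip_n": 25}}

```text
t: 34.2
position: [533.5, 223.7, 10.4]
tool_rot: [180.0, -0.0, 99.6]
wrist_force: [0.0, -0.3, 5.1]
width: 0.334
grasp_force: 25.0
```

Call:
{"op": "inch_along", "data": {"offsets": {"moves": [[0,0,-15,0],[0,0,-50,0],[0,0,-90,0],[0,0,-120,0],[0,0,-120,0],[0,0,-120,0]]}}}

```text
t: 34.8
position: [533.5, 223.5, 131.1]
tool_rot: [179.9, -0.0, 99.6]
wrist_force: [0.4, 1.0, -2.3]
width: 0.331
grasp_force: 25.0
```

```bash
python3 go.py 517.3 -226.3 128 91.6
```

```text
[-440.7,-91.3,3.1,8.0]
[533.5 223.5 131.1] 99.6
```

Call:
{"op": "inch_along", "data": {"offsets": {"moves": [[-441,-91,0,8],[-441,-91,0,8],[-441,-91,0,8],[-441,-91,0,8],[-441,-91,0,8],[-441,-91,0,8],[-441,-91,0,8],[-441,-91,0,8],[-441,-91,0,8],[-441,-91,45,8],[-441,-91,85,8],[-441,-91,85,8]]}}}

```text
t: 36.0
position: [513.3, -225.2, 39.8]
tool_rot: [-179.5, -0.2, 91.6]
wrist_force: [-0.7, 0.6, -0.7]
width: 0.335
grasp_force: 25.0
```

Call:
{"op": "inch_along", "data": {"offsets": {"moves": [[0,0,0,0],[0,0,0,0],[0,0,0,0]]}}}

```text
t: 36.3
position: [518.7, -226.5, 47.0]
tool_rot: [179.9, 0.1, 91.7]
wrist_force: [0.6, -0.2, -1.9]
width: 0.335
grasp_force: 25.0
```

```bash
python3 go.py 517.3 -226.3 15.7 91.6
```

```text
[0.3,-1.4,31.3,0.1]
[ 518.7 -226.5   47. ] 91.7
```

Call:
{"op": "inch_along", "data": {"offsets": {"moves": [[0.3,-1,15,0],[0.3,-1,25,0],[0.3,-1,30,0],[0.3,-1,30.5,0],[0.3,-1,30.5,0],[0.3,-1,30.5,0]]}}}

```text
t: 36.9
position: [516.8, -226.2, 15.0]
tool_rot: [180.0, 0.0, 91.6]
wrist_force: [-0.5, -0.6, -2.0]
width: 0.337
grasp_force: 25.0
```

Call:
{"op": "inch_along", "data": {"offsets": {"moves": [[0,0,0,0],[0,0,0,0],[0,0,-5,0],[0,0,-40,0],[0,0,-90,0],[0,0,-100,0],[0,0,-100,0]]}, "jaw": 0.5}}

```text
t: 37.6
position: [517.8, -226.7, 117.1]
tool_rot: [179.8, 0.1, 91.6]
wrist_force: [0.2, -0.7, -0.8]
width: 0.5
grasp_force: 0.0
```

```bash
python3 go.py 567.9 -68.8 75 92.8
```

```text
[156.4,54.6,42.1,-1.2]
[ 517.8 -226.7  117.1] 91.6
```

Call:
{"op": "inch_along", "data": {"offsets": {"moves": [[156.4,54.6,0,88.8],[156.4,54.6,0,88.8],[156.4,54.6,0,88.8],[156.4,54.6,0,88.8],[156.4,54.6,0,88.8],[156.4,54.6,0,88.8],[156.4,54.6,0,88.8],[156.4,54.6,0,88.8],[156.4,54.6,20,88.8],[156.4,54.6,40,88.8],[156.4,54.6,50,88.8],[156.4,54.6,50,88.8]]}, "jaw": 0.6}}

```text
t: 38.8
position: [564.8, -68.1, 62.1]
tool_rot: [180.0, 0.3, 2.8]
wrist_force: [0.5, 0.2, -0.6]
width: 0.601
grasp_force: 0.0
```

Call:
{"op": "inch_along", "data": {"offsets": {"moves": [[0,0,0,0],[0,0,0,0]]}}}

```text
t: 39.0
position: [566.8, -68.3, 64.9]
tool_rot: [180.0, -0.0, 3.0]
wrist_force: [-0.1, -0.7, 0.2]
width: 0.599
grasp_force: 0.0
```

```bash
python3 go.py 567.9 -68.8 35.5 2.8
```

```text
[1.1,0.6,29.4,0.2]
[566.8 -68.3  64.9] 3.0
```

Call:
{"op": "inch_along", "data": {"offsets": {"moves": [[1,0.5,12,0],[1,0.5,23,0],[1,0.5,28.5,0],[1,0.5,28.5,0],[1,0.5,28.5,0]]}}}

```text
t: 39.5
position: [567.5, -68.8, 36.0]
tool_rot: [-180.0, 0.0, 2.8]
wrist_force: [0.1, -0.2, 0.1]
width: 0.596
grasp_force: 0.0
```

Call:
{"op": "inch_along", "data": {"offsets": {"moves": [[0,0,0,0],[0,0,0,0],[0,0,0,0],[0,0,0,0],[0,0,0,0],[0,0,0,0],[0,0,0,0]]}, "jaw": 0.2, "grip_n": 25}}

```text
t: 40.2
position: [567.8, -68.7, 36.4]
tool_rot: [-180.0, -0.0, 2.8]
wrist_force: [-1.1, -0.4, 4.4]
width: 0.336
grasp_force: 25.0
```

Call:
{"op": "inch_along", "data": {"offsets": {"moves": [[0,0,-15,0],[0,0,-45,0],[0,0,-70,0],[0,0,-70,0],[0,0,-70,0]]}}}

```text
t: 40.7
position: [567.8, -68.7, 107.0]
tool_rot: [180.0, -0.1, 2.8]
wrist_force: [0.3, -0.7, -2.3]
width: 0.337
grasp_force: 25.0
```

```bash
python3 go.py 452 -228.2 105 91.6
```

```text
[-123.6,153.6,2.0,-88.8]
[567.8 -68.7 107. ] 2.8
```

Run:
```python
from h import *
t=r.capture("top");m=masks(t)
for p,a,k in blobs(cv2.morphologyEx(m["gold"].astype(np.uint8),cv2.MORPH_CLOSE,np.ones((5,5))),60,500):
    if p[0]>330: print(p.round(1),a,rect(t,k,20))
save(t,"kit1",(200,160,420,300),3.5)
```

```text
(no output)
```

View pics/kit1.png

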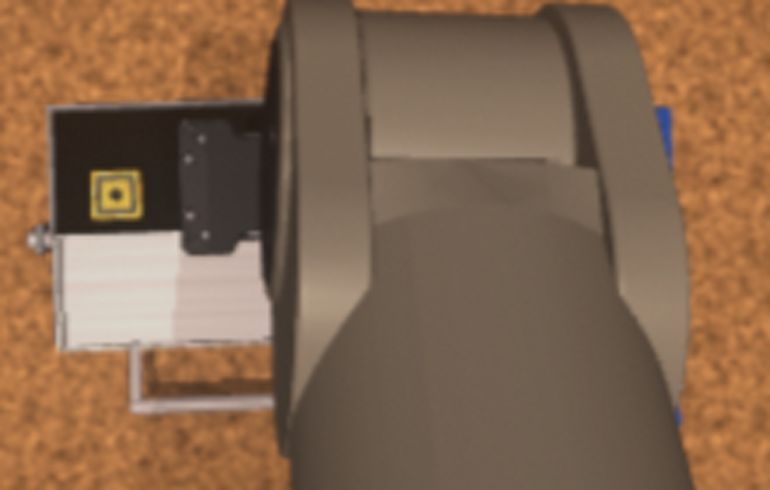

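The picture shows the arm covering the kit, and one pan insert visible at crop (116,195). I'll carry this one to the pocket at (452,-228).

Call:
{"op": "inch_along", "data": {"offsets": {"moves": [[-124,153.5,0,-88.8],[-124,153.5,0,-88.8],[-124,153.5,0,-88.8],[-124,153.5,0,-88.8],[-124,153.5,0,-88.8],[-124,153.5,0,-88.8],[-124,153.5,0,-88.8],[-124,153.5,0,-88.8],[-124,153.5,30,-88.8],[-124,153.5,60,-88.8],[-124,153.5,60,-88.8],[-124,153.5,60,-88.8]]}}}

```text
t: 41.95
position: [450.2, -227.7, 44.6]
tool_rot: [-179.8, -0.1, 91.7]
wrist_force: [-0.1, 1.1, -0.9]
width: 0.332
grasp_force: 25.0
```

Call:
{"op": "inch_along", "data": {"offsets": {"moves": [[0,0,0,0],[0,0,0,0]]}}}

```text
t: 42.15
position: [451.5, -228.3, 46.5]
tool_rot: [180.0, 0.0, 91.5]
wrist_force: [0.2, -0.0, -0.8]
width: 0.332
grasp_force: 25.0
```

```bash
python3 go.py 452 -228.2 15.8 91.6
```

```text
[0.1,0.5,30.7,-0.1]
[ 451.5 -228.3   46.5] 91.5
```

Call:
{"op": "inch_along", "data": {"offsets": {"moves": [[0,0.5,15,0],[0,0.5,25,0],[0,0.5,30,0],[0,0.5,30.5,0],[0,0.5,30.5,0],[0,0.5,30.5,0]]}}}

```text
t: 42.75
position: [452.1, -228.2, 16.0]
tool_rot: [180.0, 0.0, 91.6]
wrist_force: [-0.3, 0.4, -1.4]
width: 0.333
grasp_force: 25.0
```

Call:
{"op": "inch_along", "data": {"offsets": {"moves": [[0,0,0,0],[0,0,0,0],[0,0,-5,0],[0,0,-40,0],[0,0,-90,0],[0,0,-90,0],[0,0,-90,0]]}, "jaw": 0.5}}

```text
t: 43.45
position: [452.6, -228.6, 107.2]
tool_rot: [179.9, 0.1, 91.6]
wrist_force: [-0.2, -0.6, 0.3]
width: 0.498
grasp_force: 0.0
```

```bash
python3 go.py 564.7 -4 70 2.8
```

```text
[221.3,118.5,37.2,88.8]
[ 452.6 -228.6  107.2] 91.6
```

Call:
{"op": "inch_along", "data": {"offsets": {"moves": [[221.3,118.5,0,88.8],[221.3,118.5,0,88.8],[221.3,118.5,0,88.8],[221.3,118.5,0,88.8],[221.3,118.5,0,88.8],[221.3,118.5,0,88.8],[221.3,118.5,0,88.8],[221.3,118.5,0,88.8],[221.3,118.5,20,88.8],[221.3,118.5,40,88.8],[221.3,118.5,40,88.8],[221.3,118.5,40,88.8]]}, "jaw": 0.6}}

```text
t: 44.65
position: [562.8, -3.5, 64.1]
tool_rot: [180.0, 0.2, 2.7]
wrist_force: [0.1, 0.1, 0.2]
width: 0.602
grasp_force: 0.0
```

Call:
{"op": "inch_along", "data": {"offsets": {"moves": [[0,0,0,0],[0,0,0,0]]}}}

```text
t: 44.85
position: [564.0, -3.5, 65.7]
tool_rot: [-180.0, 0.0, 3.0]
wrist_force: [-0.3, 0.2, -0.5]
width: 0.597
grasp_force: 0.0
```

```bash
python3 go.py 564.7 -4 35.5 2.8
```

Run:
```python
from h import *
s=r.capture("side");save(s,"side_b",(200,130,380,265),4)
```

```text
[0.7,0.5,30.2,0.2]
[564.   -3.5  65.7] 3.0
```

View pics/side_b.png

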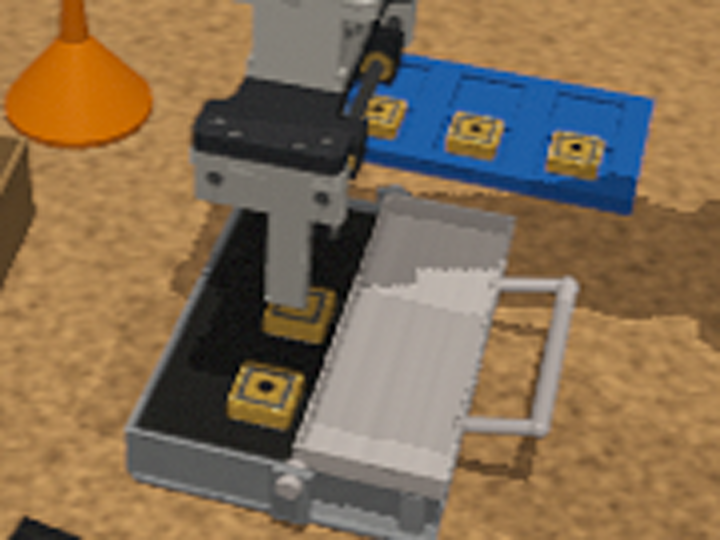

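Three inserts sit flat in the near row of the kit (crop 385,115; 475,133; 575,150). The two left in the pan are at (300,312) and (265,392), and the gripper is over the middle one.

Call:
{"op": "inch_along", "data": {"offsets": {"moves": [[0.7,0.5,12,0],[0.7,0.5,23,0],[0.7,0.5,29.3,0],[0.7,0.5,29.3,0],[0.7,0.5,29.3,0]]}}}

```text
t: 45.4
position: [564.6, -4.0, 36.1]
tool_rot: [-180.0, 0.0, 2.8]
wrist_force: [-0.3, -0.1, -0.5]
width: 0.599
grasp_force: 0.0
```

Call:
{"op": "inch_along", "data": {"offsets": {"moves": [[0,0,0,0],[0,0,0,0],[0,0,0,0],[0,0,0,0],[0,0,0,0],[0,0,0,0],[0,0,0,0]]}, "jaw": 0.2, "grip_n": 25}}

```text
t: 46.1
position: [564.9, -3.9, 36.6]
tool_rot: [-180.0, -0.0, 2.8]
wrist_force: [-1.3, 0.5, 6.0]
width: 0.336
grasp_force: 25.0
```

Call:
{"op": "inch_along", "data": {"offsets": {"moves": [[0,0,-15,0],[0,0,-45,0],[0,0,-70,0],[0,0,-70,0],[0,0,-70,0]]}}}

```text
t: 46.6
position: [564.9, -4.0, 107.2]
tool_rot: [-180.0, -0.1, 2.8]
wrist_force: [-0.9, -0.4, -1.8]
width: 0.335
grasp_force: 25.0
```

```bash
python3 go.py 583 -279 105 91.6
```

```text
[4.4,275.5,2.2,-88.8]
[564.9  -4.  107.2] 2.8
```

Call:
{"op": "inch_along", "data": {"offsets": {"moves": [[4.4,275.5,0,-88.8],[4.4,275.5,0,-88.8],[4.4,275.5,0,-88.8],[4.4,275.5,0,-88.8],[4.4,275.5,0,-88.8],[4.4,275.5,0,-88.8],[4.4,275.5,0,-88.8],[4.4,275.5,0,-88.8],[4.4,275.5,30,-88.8],[4.4,275.5,60,-88.8],[4.4,275.5,60,-88.8],[4.4,275.5,60,-88.8]]}}}

```text
t: 47.8
position: [581.4, -278.5, 44.3]
tool_rot: [-179.8, -0.1, 91.7]
wrist_force: [0.4, -0.6, -2.0]
width: 0.333
grasp_force: 25.0
```

Call:
{"op": "inch_along", "data": {"offsets": {"moves": [[0,0,0,0],[0,0,0,0]]}}}

```text
t: 48.0
position: [583.0, -279.0, 46.7]
tool_rot: [180.0, 0.0, 91.5]
wrist_force: [0.3, 0.2, -1.0]
width: 0.336
grasp_force: 25.0
```

```bash
python3 go.py 583 -279 16 91.6
```

```text
[0.0,-0.0,30.7,-0.1]
[ 583.  -279.    46.7] 91.5
```

Call:
{"op": "inch_along", "data": {"offsets": {"moves": [[0,0,15,0],[0,0,25,0],[0,0,30,0],[0,0,30.5,0],[0,0,30.5,0],[0,0,30.5,0]]}}}

```text
t: 48.6
position: [582.8, -278.8, 15.6]
tool_rot: [-180.0, -0.0, 91.6]
wrist_force: [0.5, 0.4, -1.3]
width: 0.34
grasp_force: 25.0
```

Call:
{"op": "inch_along", "data": {"offsets": {"moves": [[0,0,0,0],[0,0,0,0],[0,0,-5,0],[0,0,-40,0],[0,0,-90,0],[0,0,-90,0],[0,0,-90,0]]}, "jaw": 0.5}}

```text
t: 49.3
position: [583.6, -279.4, 107.7]
tool_rot: [179.8, 0.1, 91.6]
wrist_force: [-0.5, -0.6, -0.6]
width: 0.504
grasp_force: 0.0
```

```bash
python3 go.py 562.3 62 70 2.8
```

```text
[341.8,-11.6,37.7,88.8]
[ 583.6 -279.4  107.7] 91.6
```

Call:
{"op": "inch_along", "data": {"offsets": {"moves": [[341.8,-11.6,0,88.8],[341.8,-11.6,0,88.8],[341.8,-11.6,0,88.8],[341.8,-11.6,0,88.8],[341.8,-11.6,0,88.8],[341.8,-11.6,0,88.8],[341.8,-11.6,0,88.8],[341.8,-11.6,0,88.8],[341.8,-11.6,20,88.8],[341.8,-11.6,40,88.8],[341.8,-11.6,40,88.8],[341.8,-11.6,40,88.8]]}, "jaw": 0.6}}

```text
t: 50.5
position: [560.4, 62.4, 64.5]
tool_rot: [180.0, 0.1, 2.7]
wrist_force: [0.6, 0.7, -1.2]
width: 0.602
grasp_force: 0.0
```

Call:
{"op": "inch_along", "data": {"offsets": {"moves": [[0,0,0,0],[0,0,0,0]]}}}

```text
t: 50.7
position: [561.5, 62.3, 66.0]
tool_rot: [-180.0, -0.0, 3.0]
wrist_force: [1.2, 0.2, -0.0]
width: 0.602
grasp_force: 0.0
```

```bash
python3 go.py 562.3 62 35.5 2.8
```

Run:
```python
from h import *
s=r.capture("side");m=masks(s)
for p,a,k in blobs(cv2.morphologyEx(m["gold"].astype(np.uint8),cv2.MORPH_CLOSE,np.ones((5,5))),40,500):print(p.round(0),a,onz(s,p,18).round(0),onz(s,p,38).round(0))
```

```text
[0.8,0.4,30.5,0.2]
[561.5  62.3  66. ] 3.0
[267. 230.] 132.0 [564.  50.  18.] [558.  68.  38.]
[343. 168.] 95.5 [ 452. -225.   18.] [ 451. -196.   38.]
[319. 162.] 94.5 [ 515. -228.   18.] [ 511. -199.   38.]
[297. 155.] 119.5 [ 579. -240.   18.] [ 572. -211.   38.]
```

Call:
{"op": "inch_along", "data": {"offsets": {"moves": [[0.8,0.4,12,0],[0.8,0.4,23,0],[0.8,0.4,29.6,0],[0.8,0.4,29.6,0],[0.8,0.4,29.6,0]]}}}

```text
t: 51.25
position: [562.1, 62.0, 36.0]
tool_rot: [180.0, 0.0, 2.8]
wrist_force: [0.3, -0.3, -0.7]
width: 0.603
grasp_force: 0.0
```

Call:
{"op": "inch_along", "data": {"offsets": {"moves": [[0,0,0,0],[0,0,0,0],[0,0,0,0],[0,0,0,0],[0,0,0,0],[0,0,0,0],[0,0,0,0]]}, "jaw": 0.2, "grip_n": 25}}

```text
t: 51.95
position: [562.4, 62.0, 36.5]
tool_rot: [-180.0, -0.0, 2.8]
wrist_force: [-0.3, 0.1, 6.7]
width: 0.336
grasp_force: 25.0
```

Call:
{"op": "inch_along", "data": {"offsets": {"moves": [[0,0,-15,0],[0,0,-45,0],[0,0,-70,0],[0,0,-70,0],[0,0,-70,0]]}}}

```text
t: 52.45
position: [562.4, 62.0, 107.1]
tool_rot: [-180.0, -0.1, 2.8]
wrist_force: [-0.3, 0.6, -1.9]
width: 0.333
grasp_force: 25.0
```

```bash
python3 go.py 518 -280 105 91.6
```

```text
[-61.3,339.4,2.1,-88.8]
[562.4  62.  107.1] 2.8
```

Call:
{"op": "inch_along", "data": {"offsets": {"moves": [[-61.3,339.4,0,-88.8],[-61.3,339.4,0,-88.8],[-61.3,339.4,0,-88.8],[-61.3,339.4,0,-88.8],[-61.3,339.4,0,-88.8],[-61.3,339.4,0,-88.8],[-61.3,339.4,0,-88.8],[-61.3,339.4,0,-88.8],[-61.3,339.4,30,-88.8],[-61.3,339.4,60,-88.8],[-61.3,339.4,60,-88.8],[-61.3,339.4,60,-88.8]]}}}

```text
t: 53.65
position: [516.5, -279.6, 44.4]
tool_rot: [-179.8, -0.1, 91.8]
wrist_force: [0.3, -0.6, -0.9]
width: 0.334
grasp_force: 25.0
```

Call:
{"op": "inch_along", "data": {"offsets": {"moves": [[0,0,0,0],[0,0,0,0]]}}}

```text
t: 53.85
position: [518.0, -280.1, 46.6]
tool_rot: [180.0, 0.0, 91.4]
wrist_force: [-0.4, 0.2, -2.0]
width: 0.334
grasp_force: 25.0
```

```bash
python3 go.py 518 -280 16 91.6
```

```text
[0.1,-0.0,30.6,-0.2]
[ 518.  -280.1   46.6] 91.4
```

Call:
{"op": "inch_along", "data": {"offsets": {"moves": [[0,0,15,0],[0,0,25,0],[0,0,30,0],[0,0,30.3,0],[0,0,30.3,0],[0,0,30.3,0]]}}}

```text
t: 54.45
position: [517.8, -279.9, 15.8]
tool_rot: [-180.0, -0.0, 91.6]
wrist_force: [-0.2, 0.2, -1.7]
width: 0.336
grasp_force: 25.0
```

Call:
{"op": "inch_along", "data": {"offsets": {"moves": [[0,0,0,0],[0,0,0,0],[0,0,-5,0],[0,0,-40,0],[0,0,-90,0],[40,0,-130,0],[90,0,-170,0],[140,0,-170,0],[190,0,-170,0],[240,0,-170,0],[290,0,-170,0],[340,0,-170,0]]}, "jaw": 0.5}}

```text
t: 55.65
position: [508.2, 44.8, 186.8]
tool_rot: [179.9, 0.0, 91.6]
wrist_force: [0.9, 0.5, 0.3]
width: 0.498
grasp_force: 0.0
```

Call:
{"op": "inch_along", "data": {"offsets": {"moves": [[100,0,0,0],[100,0,0,0],[100,0,0,0]]}}}

```text
t: 55.95
position: [504.8, 150.0, 186.9]
tool_rot: [179.9, -0.2, 92.1]
wrist_force: [0.7, -0.7, 0.6]
width: 0.501
grasp_force: 0.0
```

Run:
```python
from h import *
t=r.capture("top");m=masks(t)
for p,a,k in blobs(cv2.morphologyEx(m["gold"].astype(np.uint8),cv2.MORPH_CLOSE,np.ones((3,3))),60,500):
    if 330<p[0]<450: print(p.round(1),a,rect(t,k,20))
save(t,"fin",(100,80,420,300),2.5)
```

```text
(no output)
```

View pics/fin.png

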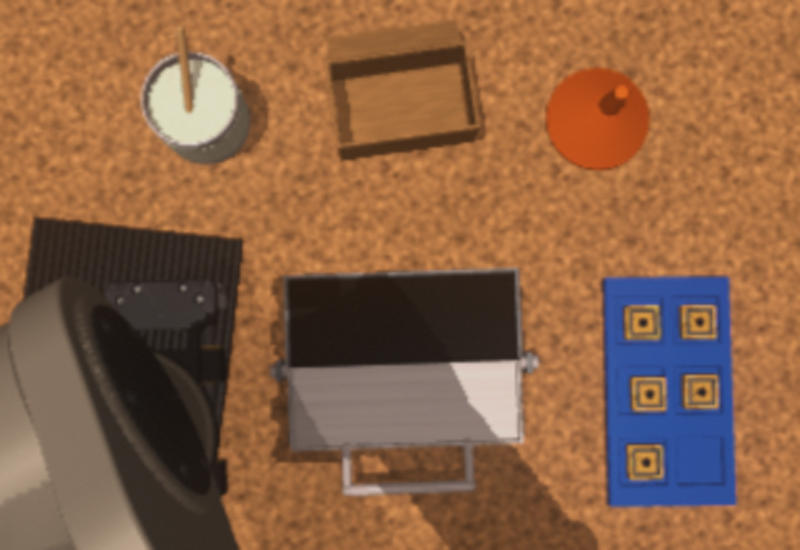

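All five are gold side up in the kit, and the bystanders haven't moved. The one at (650,394) sits slightly off centre, so I'll check that it's seated.

Run:
```python
from h import *
t=r.capture("top");s=r.capture("side")
def ins(c,z):
    h=cv2.cvtColor(c["pixels"],cv2.COLOR_RGB2HSV).astype(int)
    b=(h[...,0]<40)&(h[...,2]>0);hull=[x for x in blobs(masks(c)["blue"],1000,9000) if (x[0][1]>130)][0][2]
    m=np.zeros(b.shape,np.uint8);cv2.drawContours(m,[cv2.convexHull(hull)],-1,1,-1);m=cv2.erode(m,np.ones((5,5)))&b
    return [(p,a,rect(c,k,z)) for p,a,k in blobs(m,20,600)]
for p,a,R in ins(t,20): print("top",p.round(1),a,R)
for p,a,R in ins(s,20): print("side",p.round(1),a)
a=cv2.resize(t["pixels"][185:290,335:400,::-1],None,fx=5.5,fy=5.5,interpolation=cv2.INTER_CUBIC)
b=cv2.resize(s["pixels"][135:190,265:370,::-1],None,fx=4,fy=4,interpolation=cv2.INTER_CUBIC)
o=np.zeros((max(a.shape[0],b.shape[0]),a.shape[1]+b.shape[1],3),np.uint8);o[:a.shape[0],:a.shape[1]]=a;o[:b.shape[0],a.shape[1]:]=b;cv2.imwrite("pics/kit.png",o);print(o.shape)
```

```text
top [357.5 264.5] 168.5 [ 452.  -227.1   29.8   30.6    0.6]
top [358.7 237.1] 157.5 [ 514.2 -230.8   30.1   32.8    0.7]
top [379.5 236.4] 165.5 [ 517.2 -279.6   30.1   32.8    0.7]
top [378.7 208.5] 169.0 [ 582.3 -277.7   30.4   32.9    0.8]
top [356.6 208.6] 169.5 [ 581.6 -226.1   30.4   32.9    0.7]Traceback (most recent call last):
  File "<stdin>", line 9, in <module>
  File "<stdin>", line 5, in ins
IndexError: list index out of range
```

Run:
```python
from h import *
t=r.capture("top");s=r.capture("side")
a=cv2.resize(t["pixels"][185:290,335:400,::-1],None,fx=5,fy=5,interpolation=cv2.INTER_CUBIC)
b=cv2.resize(s["pixels"][135:190,268:368,::-1],None,fx=4.6,fy=4.6,interpolation=cv2.INTER_CUBIC)
o=np.zeros((a.shape[0],a.shape[1]+b.shape[1],3),np.uint8);o[:,:a.shape[1]]=a;o[:b.shape[0],a.shape[1]:]=b;cv2.imwrite("pics/kit.png",o);print(o.shape)
```

```text
(525, 785, 3)
```

View pics/kit.png

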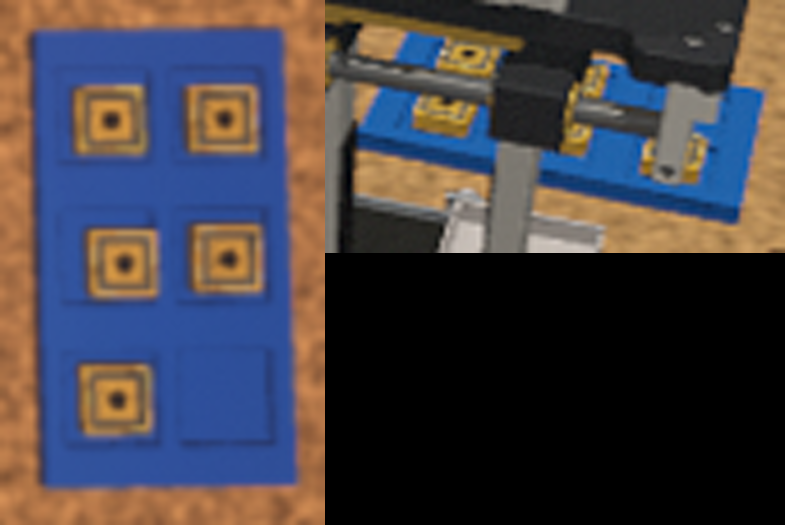

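In the crop the middle-left insert, (122,263), lies against its pocket wall, and the gripper hides it from the side camera. I'll move the gripper clear and measure its height against the others.

Call:
{"op": "inch_along", "data": {"offsets": {"moves": [[-40,30,30,40],[-88,57,70,40],[-88,57,90,40],[-88,57,90,40],[-88,57,90,40],[-88,57,90,40]]}}}

```text
t: 56.8
position: [565.2, 55.0, 95.8]
tool_rot: [-180.0, 0.0, 51.4]
wrist_force: [0.4, -1.1, 0.9]
width: 0.499
grasp_force: 0.0
```

Run:
```python
from h import *
t=r.capture("top");s=r.capture("side")
h=cv2.cvtColor(s["pixels"],cv2.COLOR_RGB2HSV).astype(int)
# dark centre holes: local darkest point near the expected projection of each top face centre
for x,y in[(452,-228),(514.2,-230.8),(517.5,-280),(582.3,-278),(581.6,-226)]:
    q=[]
    for c in(t,s):
        u=proj(c,[x,y,20]).round().astype(int);g=cv2.cvtColor(c["pixels"],cv2.COLOR_RGB2GRAY).astype(float)
        w=g[u[1]-3:u[1]+4,u[0]-3:u[0]+4];d=np.clip(np.median(w)-15-w,0,None);d*=np.hypot(*np.mgrid[-3:4,-3:4])<2.6
        yy,xx=np.mgrid[-3:4,-3:4];q.append(u+np.array([(d*xx).sum(),(d*yy).sum()])/max(d.sum(),1e-6))
    X,e=tri(t,q[0],s,q[1]);print((x,y),q[0].round(1),q[1].round(1),X.round(1),round(e,1))
save(s,"kits",(265,130,375,195),7)
```

```text
(452, -228) [358.  264.6] [343.6 166.5] [ 452.4 -227.9   21. ] 0.7
(514.2, -230.8) [359.4 237.3] [319.6 160.7] [ 515.  -231.5   21. ] 0.5
(517.5, -280) [380.2 236.4] [322.5 150.6] [ 517.7 -279.9   21.3] 0.4
(582.3, -278) [379.4 208.3] [298.8 146.2] [ 582.8 -278.5   21.3] 0.3
(581.6, -226) [356.8 208.6] [294. 157.] [ 581.5 -225.7   20. ] 0.4
```

View pics/kits.png

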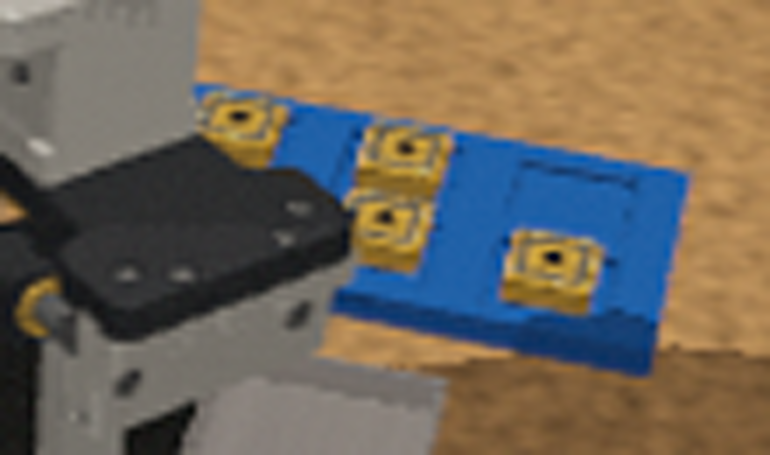

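All five tops stand at 20–21 mm, including the one at (388,220), so every insert is seated flat. The gripper is clear of everything. Handing in.

```bash
python3 -c "
from rig import r
print(r.finish_job())"
```

```text
the job is handed in; nothing more can be done
None
```

I handed the job in with all five inserts flat and chip-breaker face up, one to a pocket in the kit tray, the leaf down and the bystanders unmoved; `r.finish_job()` gave no verdict.

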